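Sort look-alike adapters by weight and shut the stock box

TASK

The three to five white adapters standing together at the front right of the bench are a mix of steel and aluminium that look alike: feel by lifting each one which it is (steel is nearly three times as heavy). Slide the cover of the blue stock box open, stand the steel ones in its cells, and slide the cover fully shut again; the aluminium ones go upright on the bed of the cardboard tray. Leave the other things on the bench alone.

Things in the scene. Friction and masses are not known exactly. Their poses are not given: they have to be found in the camera images.
- adapter_a: white round adapter, 64 mm across and 87 mm tall: a plain cylinder with a shoulder, and from 62 mm up to the top a neck 26 mm across to hold it by. Origin at the centre of its underside, z up. It may be of steel (590 to 730 g) or of aluminium (215 to 265 g); steel and aluminium look alike and only the weight tells them apart. May be absent
- adapter_b: white round adapter, 64 mm across and 87 mm tall: a plain cylinder with a shoulder, and from 62 mm up to the top a neck 26 mm across to hold it by. Origin at the centre of its underside, z up. It may be of steel (590 to 730 g) or of aluminium (215 to 265 g); steel and aluminium look alike and only the weight tells them apart. May be absent
- adapter_c: white round adapter, 64 mm across and 87 mm tall: a plain cylinder with a shoulder, and from 62 mm up to the top a neck 26 mm across to hold it by. Origin at the centre of its underside, z up. It may be of steel (590 to 730 g) or of aluminium (215 to 265 g); steel and aluminium look alike and only the weight tells them apart. May be absent
- adapter_d: white round adapter, 64 mm across and 87 mm tall: a plain cylinder with a shoulder, and from 62 mm up to the top a neck 26 mm across to hold it by. Origin at the centre of its underside, z up. It may be of steel (590 to 730 g) or of aluminium (215 to 265 g); steel and aluminium look alike and only the weight tells them apart. May be absent
- adapter_e: white round adapter, 64 mm across and 87 mm tall: a plain cylinder with a shoulder, and from 62 mm up to the top a neck 26 mm across to hold it by. Origin at the centre of its underside, z up. It may be of steel (590 to 730 g) or of aluminium (215 to 265 g); steel and aluminium look alike and only the weight tells them apart. May be absent
- stock_box: blue box fixed to the bench, 94 mm in x, 258 mm in y, walls 5 mm thick and 96 mm high, inner floor 5 mm above the bench; origin under its centre, +x away from the robot (turned a few degrees). Two dividers 50 mm high part it along y into three cells of about 80 mm (y) by 84 mm (x), one adapter each. The cover's runners, top at 109 mm, lie along both ends and reach to x = 158 mm
- cover (a joint): slide of the box's flat aluminium cover (96 by 254 mm, top face 104 mm above the bench) along the box's +x: 0 = shut against its front stop, 0.095 m = fully open against its rear stop. Stiff (about 2.5 N friction), stays where it is left
- cover_grip (a point): middle of the black grip bar on the cover, 122 mm above the bench: the bar is 16 mm thick (along the box's x), 90 mm long (along y) and reaches from the cover's top face (104 mm) up to 136 mm; it stands 22 mm in front of the cover's middle and moves with it
- carton_tray: open cardboard tray with a flat grey foam bed, fixed: 150 mm in its x, 239 mm in its y, walls 56 mm high, bed 33 mm above the bench and about 114 mm by 216 mm between the walls. Origin under its centre at bench height
- cell_1 (a point): centre of the inner floor of the stock box's cell 1 (cell 1 right, 2 middle, 3 left, seen from the robot)
- cell_2 (a point): centre of the inner floor of the stock box's cell 2 (cell 1 right, 2 middle, 3 left, seen from the robot)
- cell_3 (a point): centre of the inner floor of the stock box's cell 3 (cell 1 right, 2 middle, 3 left, seen from the robot)
- paste_jar: jar with a black lid, 64 mm across, 76 mm tall, lying or standing at the back of the bench; leave alone. Origin under its centre
- tape_roll: roll of black tape, 101 mm across, lying or standing at the back of the bench; leave alone. Origin under its centre
- marker: thick marker pen, red with a black cap, 125 mm long, lying or standing at the back of the bench; leave alone. Origin under its centre
Mind the look-alikes: they are no part of the job. What is shaped like the adapter_a but pink or yellow is not meant. Leave any turquoise look-alike of the adapter_e alone.

How it is judged:
By the outcome, as a careful person would: the job done as asked, in the order asked, and still so for the second after the job is handed in, with the robot touching nothing.
Of adapter_a, adapter_b, adapter_c, adapter_d, adapter_e only 3 to 5 are there at a start; the rules pass over those that are not, and their reading is None.
At some moment in a run one of adapter_a, adapter_b, adapter_c, adapter_d, adapter_e may be knocked a few centimetres aside while the robot is not near it.
It also fails if it takes over 210 s, if anything falls off the work surface, if the arm or the gripper's body presses on something with over 40 N, if the wrist force passes 120 N, or if a joint passes its speed limit or range.

ROBOT

A 7-joint arm with a two-finger parallel gripper is mounted at the origin on a cart in front of the work surface, level with it; the furniture and walls round the work are solid. World frame = base frame: x ahead of the robot, y to its left, z up, the work surface at z = 0. Lengths are in m, angles in rad, forces in N, time in s.
With the tool pointing down it reaches from about 0.425 to 0.925 m from the base axis. Payload 6.8 kg.
Tool frame: the origin (TCP) lies between the finger pads; the fingertips stand 17 mm ahead of it and the grasp point (between the pads) lies 2 mm behind it; z points along the fingers, y is the line along which they close (so a half turn about z gives the same grasp; the last joint's range is limited). The gripper opens to 85 mm and grips with 20 to 120 N. Pads are 22 mm wide; open, the fingers measure 114 mm over their backs; the gripper's body (76 mm by 85 mm) begins 54 mm behind the grasp point. The pads swing forward as they close: fully open they stand 13 mm farther back than shut.
Start: joints at [1.004, 0.477, 0.022, 1.555, -0.011, 1.109, -0.083], TCP at [0.299, -0.605, 0.248] pointing down, gripper open.
Joint ranges: [-2.96, 2.96], [-0.34, 2.1], [-1.41, 1.46], [0.24, 2.44], [-1.37, 4.51], [0.17, 1.92], [-2.96, 2.96]. Speed limits (rad/s): [2.39, 2.39, 3.14, 3.14, 3.14, 3.14, 3.14].

INTERFACE

Orientations are given as [roll, pitch, yaw] about the fixed x, y, z axes, in that order (R = Rz(yaw) Ry(pitch) Rx(roll)).
In Python, from rig import get_obs, get_image, finish_job, masks_of, mark_of gives the robot as it stands.
- The arm moves only by the tool arm_command, never from a script. Its argument "deltas" is a list that holds one entry, the list of rows, each a list of 6 numbers: the shift along the tool's x, y, z scaled (see below), then the turn, a rotation vector about the tool's x, y, z scaled (see below). A call has 1 to 8 rows; each row shifts and turns the commanded pose from where the row before left it, along the tool's axes as they then stand; what a row does not reach is not made up. The controller multiplies each number of a shift by 0.25 m and each number of a turn by 90 degrees. A row lasts 1/8 s, in which the tool goes at most 62.5 mm and 10.7 degrees, less where a joint would pass 70% of its speed; a pose out of reach is approached as far as the arm can. A call with a number of a shift or a turn outside -1 to 1 is refused whole. A call with a gripper value outside its range is refused whole. "gripper" is the closure in counts, from 0 (fully open) to 255 (shut), set as the call begins (left out, the last holds). The fingers move at their own pace and stop on an object; "grip_force" is the grip in N (left out, the last holds). Time passes only in rows, so rows that do not move let the fingers close. It gives the time, the measured TCP pose, the force, the opening and the grip force at its end, in the units of the state.
- get_obs(): the state, without advancing time (a new reading comes with each control period).
- get_image(name): name is "scene" or "top"; returns a dict with "frame" (400x640x3 uint8, red, green, blue), "vfov" (degrees; the focal length in pixels is half the picture's height over the tangent of half this angle, whatever the lens; pixels are square), "cx", "cy" (the principal point, pixels), "R" (3x3) and "t" (3): a world point X has camera coordinates R X + t. Camera axes: x right, y down, z forward; pixel columns grow to the right and rows downward; lengths in m; the calibration is good to about 2 mm. A picture is of the moment at which its call begins. There is no depth.
- finish_job(): hands the job in; it is judged then, once.
Trained networks look in a picture, given as the dict that the camera call returned (one of the last four; its "shot" number tells which), for a name from the list of things; names that differ only in an ending like _2 or _b are one class to them, and where a whole thing is asked for, a point or a joint stands for the part that bears it (a point fixed in the world has none). Each returns a list of dicts, best first, with "score" (0 to 1); they miss things now and then, are a little off and sometimes report something else, mostly with a low value. They report only what shows in the picture. A call takes as long as a camera call. They do not tell look-alikes from the thing itself.
- masks_of(name, picture): "pixels" (400x640 bool, what is visible of it) and "at" ([column, row] as shares, 0 to 1, of the picture: columns of its width, rows of its height, amid what is visible of it).
- mark_of(name, picture): "at" ([column, row] as shares, 0 to 1, of the picture: columns of its width, rows of its height: a listed point, or the origin of a listed thing).
The state is a dict: "time": time; "joint_positions": joint angles; "qd": joint speeds; "joint_efforts": joint torques, N m; "ee_pos": TCP position; "ee_rot": TCP orientation; "ft_force": force on the tool from outside, world axes, zero at the start; "torque": the same for the moment, N m; "grip_width": opening from 0.0 (shut) to 1.0 (fully open); "finger_force": force on a finger pad.
Only numpy, scipy, OpenCV 4.12 (cv2) and the standard library are available. Lean on these libraries where they do the work, as an engineer would, in place of code of your own. Each camera call takes 0.05 s, during which the arm holds its last target. There are 200 camera calls.

## Working session

There is one attempt and no reset: what is moved stays moved. The work goes in short steps, Python scripts to look and compute and a tool call to move; the robot and the scene stay as the last step left them, time stands still between calls to the robot, and variables do not carry over. Pictures are saved under pics/ and viewed, at most 14 in all, crops included, and the job is handed in when it is done.

Besides the shell and the picture viewer there is one more tool, called after ">>>" as name(argument=value, ...) on one line, values as JSON. arm_command: Moves the arm, as the interface text tells. Its arguments: {"type":"object","properties":{"deltas":{"type":"array","items":{"type":"array","items":{"type":"array","items":{"type":"number","minimum":-1,"maximum":1}}}},"gripper":{"type":"number"},"grip_force":{"type":"number"}},"required":["deltas"]}

```bash
mkdir -p pics; cat > h.py <<'E'
import numpy as np, cv2
from rig import *
def f(p): return p["frame"].shape[0]/2/np.tan(np.radians(p["vfov"])/2)
def ray(p,c,r):
    d=np.array([(c-p["cx"])/f(p),(r-p["cy"])/f(p),1.]); R=np.array(p["R"]);t=np.array(p["t"])
    return -R.T@t, R.T@d
def at_z(p,c,r,z):
    o,d=ray(p,c,r); return o+d*(z-o[2])/d[2]
def proj(p,X):
    c=np.array(p["R"])@X+np.array(p["t"]); return f(p)*c[:2]/c[2]+[p["cx"],p["cy"]]
def save(p,n): cv2.imwrite("pics/"+n+".png",cv2.cvtColor(p["frame"],cv2.COLOR_RGB2BGR))
E
python3 - <<'E'
from h import *
np.set_printoptions(precision=3,suppress=True)
o=get_obs(); print(o)
P={n:get_image(n) for n in("scene","top")}
for n,p in P.items():
    save(p,n+"0"); print(n,p["vfov"],p["cx"],p["cy"],-np.array(p["R"]).T@p["t"])
    for k,z in dict(adapter_a=0,stock_box=0,cover_grip=.122,carton_tray=0,cell_1=.005,cell_2=.005,cell_3=.005).items():
        for m in mark_of(k,p):
            c,r=m["at"][0]*640,m["at"][1]*400
            print(n,k,round(m["score"],2),int(c),int(r),at_z(p,c,r,z))
E
```

```text
{'time': 0.0, 'joint_positions': array([ 1.004,  0.478,  0.022,  1.556, -0.011,  1.109, -0.083]), 'qd': array([-0.001,  0.   ,  0.001, -0.001,  0.001, -0.   , -0.001]), 'joint_efforts': array([  0.001, -59.645,   1.608, -28.12 ,   0.012,   0.009,  -0.   ]), 'ee_pos': array([ 0.299, -0.605,  0.247]), 'ee_rot': array([-3.14 ,  0.   ,  0.459]), 'ft_force': array([0.132, 0.398, 0.018]), 'torque': array([ 0.021,  0.011, -0.062]), 'finger_force': 0.0, 'grip_width': 1.0007389951420824}
scene 54.19718829017633 319.1774505872029 195.0863872809425 [-0.137 -0.893  1.449]
scene adapter_a 0.67 335 227 [ 0.638 -0.251  0.   ]
scene adapter_a 0.59 318 210 [ 0.657 -0.131  0.   ]
scene adapter_a 0.59 375 291 [ 0.521 -0.574  0.   ]
scene adapter_a 0.52 396 306 [ 0.528 -0.675  0.   ]
scene stock_box 0.67 234 170 [0.545 0.356 0.   ]
scene cover_grip 0.56 233 154 [0.55  0.337 0.122]
scene carton_tray 0.78 276 205 [0.541 0.033 0.   ]
scene carton_tray 0.26 232 153 [0.61  0.458 0.   ]
scene cell_1 0.94 250 173 [0.585 0.274 0.005]
scene cell_1 0.76 240 172 [0.555 0.315 0.005]
scene cell_1 0.58 228 160 [0.565
[... 661 characters left out ...]
26  0.   ]
top adapter_a 0.55 449 206 [ 0.532 -0.573  0.   ]
top adapter_a 0.53 389 225 [ 0.513 -0.346  0.   ]
top stock_box 0.86 194 257 [0.56  0.355 0.   ]
top stock_box 0.37 347 231 [ 0.527 -0.193  0.   ]
top cover_grip 0.83 184 255 [0.555 0.35  0.122]
top carton_tray 0.83 279 238 [0.557 0.048 0.   ]
top cell_1 0.98 195 255 [0.563 0.349 0.005]
top cell_1 0.68 171 259 [0.571 0.434 0.005]
top cell_1 0.58 223 247 [0.57  0.248 0.005]
top cell_2 0.98 195 255 [0.563 0.349 0.005]
top cell_2 0.68 171 259 [0.571 0.434 0.005]
top cell_2 0.58 223 247 [0.57  0.248 0.005]
top cell_3 0.98 195 255 [0.563 0.349 0.005]
top cell_3 0.68 171 259 [0.571 0.434 0.005]
top cell_3 0.58 223 247 [0.57  0.248 0.005]
```

View pics/top0.png

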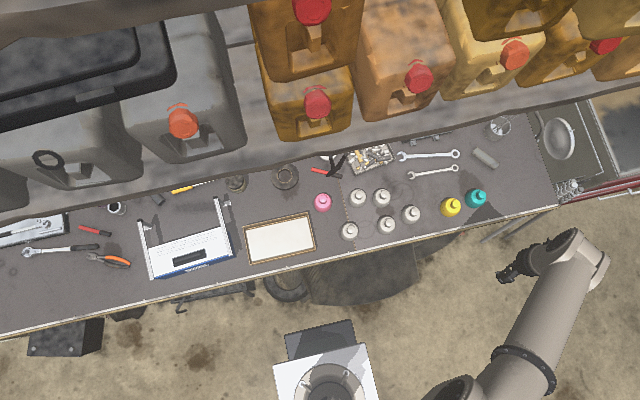

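View pics/scene0.png

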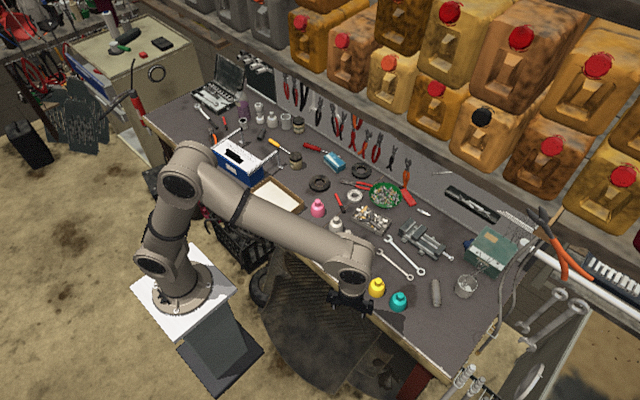

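The top view shows five white adapters at about (349,230), (358,197), (382,197), (410,213) and (388,224). The look-alikes are pink (322,202), yellow (451,206) and turquoise (476,198). The shut box is at about (190,255) and the tray at (280,237). Next I'll fit the box and tray poses and refine the adapter positions.

```bash
cat > look.py <<'E'
from h import *
np.set_printoptions(precision=4,suppress=True)
from scipy.optimize import minimize
def quad(mask):
    return mask
def adapters(p):
    # blobs of adapter class mask; the fit: silhouette of cylinder+neck vs mask by IoU
    out=[]
    for m in masks_of("adapter_a",p):
        if m["score"]<.3: continue
        px=m["pixels"]; c=p["frame"][px].astype(float).mean(0)
        if c.max()-c.min()>35: continue
        a=np.linspace(0,2*np.pi,24,endpoint=False)
        def sil(x,y):
            im=np.zeros((1600,2560),np.uint8)
            for r,z0,z1 in((.032,0,.062),(.013,.06,.087)):
                pts=np.array([proj(p,[x+r*np.cos(t),y+r*np.sin(t),z]) for t in a for z in(z0,z1)])
                cv2.fillConvexPoly(im,cv2.convexHull(((pts+.5)*4).astype(np.int32)),1)
            return cv2.resize(im.astype(np.float32),(640,400),interpolation=cv2.INTER_AREA)
        g=at_z(p,m["at"][0]*640,m["at"][1]*400,.035)[:2]
        fun=lambda v:np.abs(sil(*v)-px).sum()
        r=minimize(fun,g,method="Nelder-Mead",options=dict(initial_simplex=[g,g+[.008,0],g+[0,.008]],xatol=2e-4,fatol=.1,maxiter=60))
        out.append((r.x,round(m["score"],2),int(px.sum()),round(r.fun,1)))
    return out
E
python3 - <<'E'
from look import *
p=get_image("top")
for a in adapters(p): print(a)
for n in("stock_box","carton_tray","cover_grip"):
    for m in masks_of(n,p)[:2]:
        px=m["pixels"].astype(np.uint8); print(n,m["score"],px.sum(),cv2.minAreaRect(cv2.findNonZero(px)))
c=p["frame"][185:290,130:330]; c=cv2.resize(c,None,fx=4,fy=4,interpolation=cv2.INTER_CUBIC)
cv2.imwrite("pics/boxtray.png",c[...,::-1])
c=p["frame"][175:255,300:500]; c=cv2.resize(c,None,fx=4,fy=4,interpolation=cv2.INTER_CUBIC)
cv2.imwrite("pics/adap.png",c[...,::-1])
E
```

```text
(array([ 0.5138, -0.3254]), 0.76, 269, np.float64(65.1))
(array([ 0.6305, -0.2525]), 0.7, 293, np.float64(34.0))
(array([ 0.6123, -0.335 ]), 0.68, 321, np.float64(29.3))
(array([ 0.5219, -0.1952]), 0.66, 277, np.float64(38.0))
stock_box 0.84 3491 ((188.5792236328125, 237.58457946777344), (65.23228454589844, 98.34063720703125), 73.44293212890625)
stock_box 0.25 288 ((348.5000305175781, 231.50003051757812), (18.384775161743164, 18.384777069091797), 45.0)
carton_tray 0.86 2715 ((278.540283203125, 238.37721252441406), (40.51233673095703, 68.25929260253906), 77.19573211669922)
carton_tray 0.37 3351 ((189.14151000976562, 237.2452850341797), (65.1089096069336, 97.93807983398438), 74.05460357666016)
cover_grip 0.75 2223 ((187.38027954101562, 251.60928344726562), (29.546939849853516, 78.86380767822266), 72.96222686767578)
```

View pics/boxtray.png

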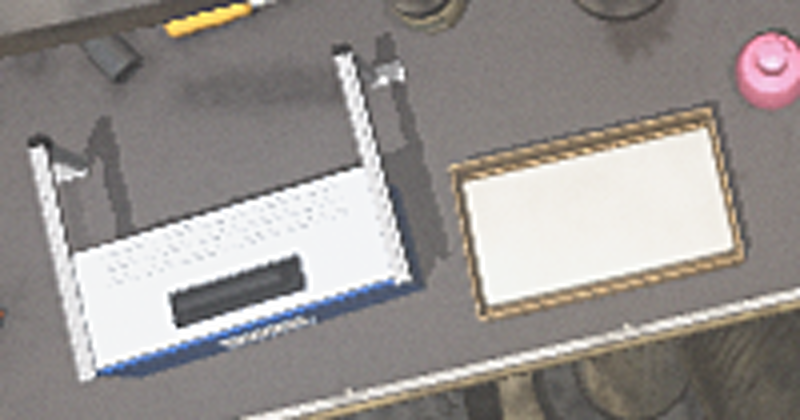

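View pics/adap.png

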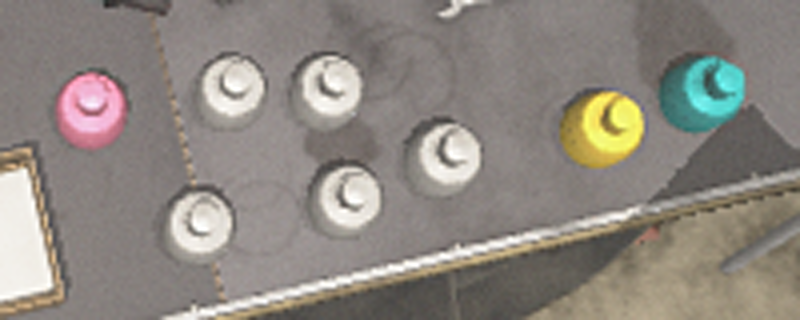

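```bash
cat > m1.py <<'E'
from look import *
p=get_image("top")
def pt(c,off,z): return at_z(p,(c[0]+.5)/4-.5+off[0],(c[1]+.5)/4-.5+off[1],z)[:2]
for n,c in dict(A=(205,214),B=(236,78),C=(340,73),D=(358,186),E=(457,145)).items(): print(n,pt(c,(300,175),.087))
o=(130,185)
for n,c,z in [("runL back",(38,145),.109),("runL front",(88,378),.109),("runR back",(343,52),.109),("runR front",(402,285),.109),("bar bl",(170,293),.136),("bar br",(300,255),.136),("bar fr",(305,287),.136),("bar fl",(177,327),.136),("cov bl",(76,252),.104),("cov br",(366,167),.104),
 ("tray bl",(450,166),.056),("tray br",(714,106),.056),("tray fr",(743,258),.056),("tray fl",(484,320),.056),("bed bl",(465,183),.033),("bed br",(712,125),.033),("bed fr",(735,245),.033),("bed fl",(486,306),.033)]: print(n,pt(c,o,z))
s=get_image("scene")
for a in adapters(s): print(a)
E
python3 m1.py
```

```text
A [ 0.5256 -0.1977]
B [ 0.6336 -0.252 ]
C [ 0.6178 -0.3401]
D [ 0.5196 -0.3295]
E [ 0.5347 -0.4208]
runL back [0.7043 0.4834]
runL front [0.5067 0.4693]
runR back [0.7256 0.2238]
runR front [0.523  0.2103]
bar bl [0.5551 0.3862]
bar br [0.5616 0.2804]
bar fr [0.5356 0.2808]
bar fl [0.5273 0.3848]
cov bl [0.6102 0.4668]
cov br [0.6261 0.2229]
tray bl [0.6202 0.162 ]
tray br [ 0.6204 -0.0709]
tray fr [ 0.4867 -0.0661]
tray fl [0.485  0.1583]
bed bl [0.6069 0.1554]
bed br [ 0.6085 -0.0659]
bed fr [ 0.5012 -0.0622]
bed fl [0.4984 0.1577]
(array([ 0.6384, -0.2559]), 0.56, 171, np.float64(85.6))
(array([ 0.7583, -0.0359]), 0.38, 243, np.float64(110.6))
```

```bash
cat > barfit.py <<'E'
from look import *
def fit(p,px,corners,g):  # silhouette of box corners (local Nx3) vs mask; g=x,y,yaw
    def sil(v):
        c,s=np.cos(v[2]),np.sin(v[2]); im=np.zeros((3200,5120),np.uint8)
        pts=np.array([proj(p,[v[0]+c*a-s*b,v[1]+s*a+c*b,z]) for a,b,z in corners])
        cv2.fillConvexPoly(im,cv2.convexHull(((pts+.5)*8).astype(np.int32)),1)
        return cv2.resize(im.astype(np.float32),(640,400),interpolation=cv2.INTER_AREA)
    g=np.array(g); r=minimize(lambda v:np.abs(sil(v)-px).sum(),g,method="Nelder-Mead",options=dict(initial_simplex=[g,g+[.01,0,0],g+[0,.01,0],g+[0,0,.06]],maxiter=150))
    return r.x,r.fun,px.sum()
def bx(x0,x1,y,z0,z1): return [(a,b,z) for a in(x0,x1) for b in(-y,y) for z in(z0,z1)]
BAR=bx(-.008,.008,.045,.104,.136)
def barmask(p,c0,c1,r0,r1,soft=True):
    gr=p["frame"].astype(float).mean(2); px=np.zeros(gr.shape)
    px[r0:r1,c0:c1]=np.clip((150-gr[r0:r1,c0:c1])/110,0,1); return px
E
python3 - <<'E'
from barfit import *
for n in("top",):
    p=get_image(n)
    px=barmask(p,170,208,247,268)
    print("bar",fit(p,px,BAR,(.55,.337,.067)))
    m=masks_of("carton_tray",p)[0]["pixels"].astype(float)
    print("tray",fit(p,m,bx(-.075,.075,.1195,0,.056),(.5535,.046,0.)))
    fr=p["frame"].astype(int); sub=np.zeros((400,640)); lum=fr.mean(2)
    w=(lum>215)|(px>.3); w[:, :148]=0;w[:,223:]=0;w[:228]=0;w[280:]=0
    n_,lab,st,_=cv2.connectedComponentsWithStats(w.astype(np.uint8)); k=1+st[1:,4].argmax(); print(st[k])
    # tray bed white
    b=(lum>205)&(fr[...,0]-fr[...,2]<40); b[:,:240]=0; b[:,316:]=0; b[:205]=0;b[265:]=0
    n_,lab,st,_=cv2.connectedComponentsWithStats(b.astype(np.uint8)); k=1+st[1:,4].argmax()
    print("bed",fit(p,(lab==k).astype(float),bx(-.057,.057,.108,.033,.0331),(.5535,.046,0.)))
    print(lum[245:272,186].round())
    # overlay for candidates
    big=cv2.resize(p["frame"][185:290,130:330],None,fx=4,fy=4,interpolation=cv2.INTER_CUBIC)[...,::-1].copy()
    for (x,y),col in(((.570,.342),(0,0,255)),((.560,.344),(0,200,0))):
        R=np.array([[.9977,-.067],[.067,.9977]])
        for a0,b0,a1,b1,z in[(-.048,-.127,.048,.127,.104),(-.030,-.045,-.014,.045,.136),(-.047,-.129,.158,.129,.109)]:
            q=[]
            for a,b in((a0,b0),(a1,b0),(a1,b1),(a0,b1)):
                w2=R@[a,b]+[x,y]; q.append((proj(p,[*w2,z])-[130,185]+.5)*4-.5)
            cv2.polylines(big,[np.array(q).astype(np.int32)],True,col,1)
    cv2.imwrite("pics/ov.png",big)
E
```

```text
bar (array([0.5475, 0.3404, 0.074 ]), np.float64(133.434375), np.float64(178.95757575757577))
tray (array([ 0.557 ,  0.0447, -0.0342]), np.float64(427.8125), np.float64(2724.0))
[ 148  228   75   52 2122]
bed (array([0.553 , 0.048 , 0.0003]), np.float64(123.9375), np.float64(1943.0))
[245. 244. 239. 244. 244. 244. 245. 250. 255. 138.  75.  88.  99. 105.
  85.  77.  86.  77. 178. 255. 251. 255. 164. 146. 100. 232. 137.]
```

View pics/ov.png

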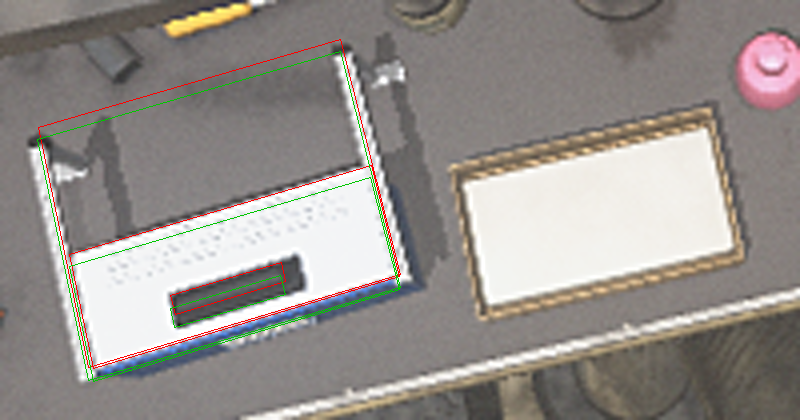

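```bash
python3 - <<'E'
from h import *
np.set_printoptions(precision=1,suppress=True,linewidth=200)
p=get_image("top")
big=cv2.resize(p["frame"][220:290,140:240],None,fx=8,fy=8,interpolation=cv2.INTER_CUBIC)[...,::-1].copy()
R=np.array([[.9977,-.067],[.067,.9977]])
for (x,y),col in(((.570,.342),(0,0,255)),((.560,.343),(0,200,0))):
    for pts in [[(-.047,.129,0),(-.047,-.129,0),(.047,-.129,0)],[(-.047,.129,.096),(-.047,-.129,.096),(.047,-.129,.096)]]:
        q=[(proj(p,[*(R@[a,b]+[x,y]),z])-[140,220]+.5)*8-.5 for a,b,z in pts]
        cv2.polylines(big,[np.array(q).astype(np.int32)],False,col,1)
cv2.imwrite("pics/ov2.png",big)
E
```

```text
(no output)
```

View pics/ov2.png

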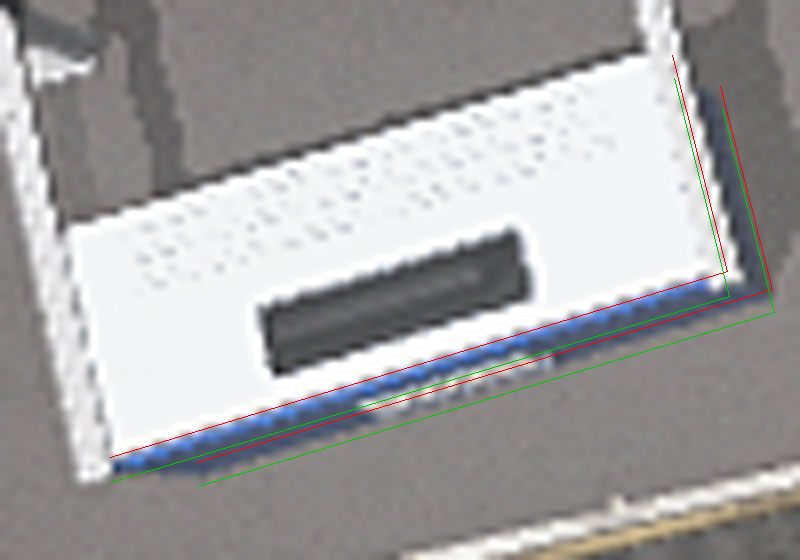

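The red overlay fits the box with about 2 mm to spare. I take the box as (0.567, 0.3435) with yaw 0.074, which puts the bar at about (0.546, 0.341). The tray is at (0.553, 0.047) with yaw 0. I'll turn the tool so its y axis lies along the box's x axis.

>>> arm_command(deltas=[[[0, 0, 0, 0, 0, -0.108], [0, 0, 0, 0, 0, -0.108], [0, 0, 0, 0, 0, -0.108], [0, 0, 0, 0, 0, -0.108], [0, 0, 0, 0, 0, -0.108], [0, 0, 0, 0, 0, -0.108], [0, 0, 0, 0, 0, -0.108]]], gripper=90)

```text
time: 2.22
ee_pos: [0.2989, -0.6052, 0.2483]
ee_rot: [-3.142, 0.0, 1.652]
ft_force: [-0.6, 0.5, 0.3]
grip_width: 0.649
finger_force: 0.0
```

```bash
cat > go.py <<'E'
import sys
from h import *
from scipy.spatial.transform import Rotation as Ro
def go(x,y,z):
    o=get_obs(); R=Ro.from_euler("xyz",o["ee_rot"]).as_matrix()
    d=R.T@(np.array([x,y,z])-o["ee_pos"])/.25
    print("t",round(o["time"],1),"p",o["ee_pos"].round(4),"rot",o["ee_rot"].round(3),"F",o["ft_force"].round(2),"w",round(o["grip_width"],3),"ff",round(o["finger_force"],1))
    n=np.linalg.norm(d)/.25; print("d/.25",d.round(4),"rows>=",round(n,2),"q",o["joint_positions"].round(2))
if __name__=="__main__": go(*map(float,sys.argv[1:4]))
E
python3 go.py .50 -.2 .25
```

```text
t 2.2 p [ 0.2989 -0.6052  0.2483] rot [-3.142  0.     1.652] F [-0.64  0.49  0.34] w 0.649 ff 0.0
d/.25 [ 1.5505  0.9329 -0.0068] rows>= 7.24 q [ 1.18  0.49 -0.23  1.54  0.12  1.13  1.01]
```

>>> arm_command(deltas=[[[0.194, 0.117, 0, 0, 0, 0], [0.194, 0.117, 0, 0, 0, 0], [0.194, 0.117, 0, 0, 0, 0], [0.194, 0.117, 0, 0, 0, 0], [0.194, 0.117, 0, 0, 0, 0], [0.194, 0.117, 0, 0, 0, 0], [0.194, 0.117, 0, 0, 0, 0], [0.194, 0.117, 0, 0, 0, 0]]])

```text
time: 3.22
ee_pos: [0.5037, -0.1992, 0.2487]
ee_rot: [3.141, 0.001, 1.646]
ft_force: [1.2, -0.3, 0.8]
grip_width: 0.646
finger_force: 0.0
```

```bash
python3 go.py .546 .341 .22
```

```text
t 3.2 p [ 0.5037 -0.1992  0.2487] rot [3.141e+00 1.000e-03 1.646e+00] F [ 1.17 -0.33  0.84] w 0.646 ff 0.0
d/.25 [2.1419 0.331  0.1136] rows>= 8.68 q [ 0.62  0.29 -0.43  1.85  0.14  1.03  0.21]
```

>>> arm_command(deltas=[[[0.214, 0.033, 0.011, 0, 0, 0], [0.214, 0.033, 0.011, 0, 0, 0], [0.214, 0.033, 0.011, 0, 0, 0], [0.214, 0.033, 0.011, 0, 0, 0], [0.214, 0.033, 0.011, 0, 0, 0], [0.214, 0.033, 0.011, 0, 0, 0], [0.214, 0.033, 0.011, 0, 0, 0], [0.214, 0.033, 0.011, 0, 0, 0]]])

```text
time: 4.22
ee_pos: [0.5368, 0.2326, 0.2264]
ee_rot: [3.141, 0.0, 1.646]
ft_force: [0.2, -0.1, 0.6]
grip_width: 0.647
finger_force: 0.0
```

>>> arm_command(deltas=[[[0.214, 0.033, 0.011, 0, 0, 0], [0.214, 0.033, 0.011, 0, 0, 0], [0, 0, 0, 0, 0, 0]]])

```text
time: 4.6
ee_pos: [0.5429, 0.3447, 0.2207]
ee_rot: [-3.141, -0.004, 1.653]
ft_force: [0.7, -0.5, 1.1]
grip_width: 0.646
finger_force: 0.0
```

```bash
python3 go.py .546 .341 .127; python3 -c "
from look import *
p=get_image('top'); save(p,'t1')
for a in adapters(p): print(a)"
```

```text
t 4.6 p [0.5429 0.3447 0.2207] rot [-3.141 -0.004  1.653] F [ 0.65 -0.51  1.13] w 0.646 ff 0.0
d/.25 [-0.0173  0.0114  0.3747] rows>= 1.5 q [-0.24  0.52 -0.59  1.63  0.31  1.09 -0.83]
(array([ 0.6112, -0.3315]), 0.7, 256, np.float64(77.7))
(array([ 0.5154, -0.3258]), 0.62, 288, np.float64(47.5))
(array([ 0.5212, -0.1943]), 0.59, 294, np.float64(26.4))
(array([ 0.5313, -0.4173]), 0.55, 304, np.float64(52.1))
```

>>> arm_command(deltas=[[[-0.008, 0.005, 0.13, 0, 0, 0], [-0.009, 0.006, 0.13, 0, 0, 0], [0, 0, 0.105, 0, 0, 0], [0, 0, 0, 0, 0, 0]]])

```text
time: 5.2
ee_pos: [0.5476, 0.3319, 0.1277]
ee_rot: [-3.138, 0.003, 1.644]
ft_force: [0.5, -0.9, 0.2]
grip_width: 0.646
finger_force: 0.0
```

>>> arm_command(deltas=[[[0, 0, 0, 0, 0, 0], [0, 0, 0, 0, 0, 0], [0, 0, 0, 0, 0, 0], [0, 0, 0, 0, 0, 0]]], gripper=255, grip_force=40)

```text
time: 5.7
ee_pos: [0.5489, 0.3353, 0.1313]
ee_rot: [3.139, -0.001, 1.646]
ft_force: [-0.3, -1.6, 6.5]
grip_width: 0.176
finger_force: 40.9
```

```bash
python3 go.py .546 .341 .127
```

```text
t 5.7 p [0.5489 0.3353 0.1313] rot [ 3.139e+00 -1.000e-03  1.646e+00] F [-0.3  -1.56  6.46] w 0.176 ff 40.9
d/.25 [ 0.0236 -0.01    0.0171] rows>= 0.12 q [-0.25  0.61 -0.55  1.71  0.38  0.93 -0.88]
```

>>> arm_command(deltas=[[[0, 0.03, -0.012, 0, 0, 0], [0, 0.07, 0, 0, 0, 0], [0, 0.09, 0, 0, 0, 0], [0, 0.09, 0, 0, 0, 0], [0, 0.07, 0, 0, 0, 0], [0, 0.035, 0, 0, 0, 0], [0, 0, 0, 0, 0, 0]]])

```text
time: 6.58
ee_pos: [0.6395, 0.3421, 0.1314]
ee_rot: [-3.132, 0.003, 1.648]
ft_force: [-13.8, -3.4, 2.9]
grip_width: 0.175
finger_force: 42.5
```

```bash
python3 go.py .644 .344 .127
```

```text
t 6.6 p [0.6395 0.3421 0.1314] rot [-3.132e+00  3.000e-03  1.648e+00] F [-13.8   -3.41   2.9 ] w 0.175 ff 42.5
d/.25 [0.0061 0.0186 0.0172] rows>= 0.1 q [-0.24  0.73 -0.53  1.48  0.39  1.05 -0.78]
```

>>> arm_command(deltas=[[[0, 0.02, 0, 0, 0, 0], [0, 0, 0, 0, 0, 0]]])

```text
time: 6.82
ee_pos: [0.6397, 0.3422, 0.1313]
ee_rot: [-3.123, 0.006, 1.65]
ft_force: [-28.1, -9.0, 11.8]
grip_width: 0.174
finger_force: 45.4
```

```bash
python3 go.py .644 .344 .127
```

```text
t 6.8 p [0.6397 0.3422 0.1313] rot [-3.123  0.006  1.65 ] F [-28.11  -8.96  11.77] w 0.174 ff 45.4
d/.25 [0.0059 0.0181 0.0167] rows>= 0.1 q [-0.24  0.74 -0.53  1.47  0.39  1.06 -0.78]
```

>>> arm_command(deltas=[[[0, -0.022, 0, 0, 0, 0], [0, 0, 0, 0, 0, 0], [0, 0, 0, 0, 0, 0], [0, 0, 0, 0, 0, 0]]], gripper=110)

```text
time: 7.32
ee_pos: [0.6442, 0.3421, 0.1328]
ee_rot: [3.141, -0.0, 1.646]
ft_force: [-0.4, 1.0, 1.1]
grip_width: 0.568
finger_force: 0.0
```

>>> arm_command(deltas=[[[0, 0, -0.15, 0, 0, 0], [0, 0, -0.2, 0, 0, 0], [0, 0, -0.1, 0, 0, 0]]])

```text
time: 7.7
ee_pos: [0.6446, 0.343, 0.2486]
ee_rot: [3.138, -0.002, 1.646]
ft_force: [-0.4, 0.1, -0.2]
grip_width: 0.566
finger_force: 0.0
```

```bash
cat >> look.py <<'E'
WHITE=None
def necks(p):
    # white adapters from top: bright low-saturation blobs in adapter region -> silhouette fit with neck
    out=[]
    for v,s,n,e in adapters(p):
        out.append((v.round(4),s,n,e))
    return out
E
python3 go.py .52 .05 .24; python3 - <<'E'
from look import *
p=get_image("top"); save(p,"t2")
for a in adapters(p): print(a)
for m in mark_of("adapter_a",p):
    c,r=m["at"][0]*640,m["at"][1]*400; print(m["score"],c,r,at_z(p,c,r,0)[:2])
c=p["frame"][175:255,300:500]; c=cv2.resize(c,None,fx=4,fy=4,interpolation=cv2.INTER_CUBIC)
cv2.imwrite("pics/adap2.png",c[...,::-1])
E
```

```text
t 7.7 p [0.6446 0.343  0.2486] rot [ 3.138e+00 -2.000e-03  1.646e+00] F [-0.39  0.06 -0.19] w 0.566 ff 0.0
d/.25 [-1.1315 -0.5851  0.0295] rows>= 5.1 q [-0.23  0.63 -0.56  1.38  0.34  1.23 -0.74]
(array([ 0.6323, -0.252 ]), 0.76, 275, np.float64(50.8))
(array([ 0.5227, -0.1936]), 0.58, 247, np.float64(67.9))
(array([ 0.612 , -0.3353]), 0.57, 308, np.float64(32.0))
(array([ 0.5329, -0.4186]), 0.56, 305, np.float64(43.6))
0.82 353.98400000000004 197.92000000000002 [ 0.6411 -0.2454]
0.8 386.88 227.48 [ 0.5094 -0.3339]
0.73 447.296 204.48 [ 0.5413 -0.5698]
0.62 351.488 231.6 [ 0.5235 -0.2067]
0.62 377.79200000000003 198.67999999999998 [ 0.6189 -0.3292]
0.56 476.096 201.52 [ 0.5283 -0.6752]
0.54 408.12800000000004 218.32 [ 0.5243 -0.4172]
0.54 324.48 208.07999999999998 [ 0.6285 -0.1321]
```

>>> arm_command(deltas=[[[-0.211, -0.065, 0.01, 0, 0, 0], [-0.211, -0.065, 0.01, 0, 0, 0], [-0.211, -0.065, 0.01, 0, 0, 0], [-0.211, -0.065, 0.01, 0, 0, 0], [-0.211, -0.065, 0.01, 0, 0, 0], [-0.211, -0.065, 0.01, 0, 0, 0], [-0.211, -0.065, 0.01, 0, 0, 0], [-0.211, -0.065, 0.01, 0, 0, 0]]], gripper=70)

```text
time: 8.85
ee_pos: [0.5443, -0.0904, 0.2235]
ee_rot: [-3.14, -0.0, 1.646]
ft_force: [-0.3, -0.7, 0.2]
grip_width: 0.73
finger_force: 0.0
```

>>> arm_command(deltas=[[[-0.211, -0.065, 0.02, 0, 0, 0], [-0.211, -0.065, 0.02, 0, 0, 0], [0, 0, 0, 0, 0, 0], [0, 0, 0, 0, 0, 0]]])

```text
time: 9.35
ee_pos: [0.5207, -0.1955, 0.214]
ee_rot: [-3.14, -0.001, 1.646]
ft_force: [0.3, 0.7, 0.6]
grip_width: 0.728
finger_force: 0.0
```

```bash
python3 go.py .523 -.196 .082; python3 -c "
from look import *
p=get_image('scene'); save(p,'s1')
c=p['frame'][150:300,230:430]; c=cv2.resize(c,None,fx=4,fy=4,interpolation=cv2.INTER_CUBIC)
cv2.imwrite('pics/s1c.png',c[...,::-1])"
```

```text
t 9.3 p [ 0.5207 -0.1955  0.214 ] rot [-3.140e+00 -1.000e-03  1.646e+00] F [0.25 0.65 0.63] w 0.728 ff 0.0
d/.25 [-0.0034  0.0097  0.528 ] rows>= 2.11 q [ 0.64  0.36 -0.49  1.85  0.2   0.98  0.14]
```

>>> arm_command(deltas=[[[0, 0.005, 0.17, 0, 0, 0], [0, 0.005, 0.17, 0, 0, 0], [-0.003, 0, 0.12, 0, 0, 0], [0, 0, 0.055, 0, 0, 0], [0, 0, 0, 0, 0, 0]]])

```text
time: 10.02
ee_pos: [0.5238, -0.1954, 0.0859]
ee_rot: [-3.141, -0.001, 1.648]
ft_force: [0.6, -0.2, 0.5]
grip_width: 0.729
finger_force: 0.0
```

>>> arm_command(deltas=[[[0, 0, 0, 0, 0, 0], [0, 0, 0, 0, 0, 0], [0, 0, 0, 0, 0, 0], [0, 0, 0, 0, 0, 0], [0, 0, 0, 0, 0, 0]]], gripper=255, grip_force=60)

```text
time: 10.65
ee_pos: [0.5243, -0.1968, 0.0877]
ee_rot: [3.14, 0.001, 1.646]
ft_force: [-0.8, 0.7, 5.7]
grip_width: 0.261
finger_force: 58.5
```

>>> arm_command(deltas=[[[0, 0, -0.06, 0, 0, 0], [0, 0, -0.2, 0, 0, 0], [0, 0, -0.2, 0, 0, 0], [0, 0, -0.06, 0, 0, 0], [0, 0, 0, 0, 0, 0], [0, 0, 0, 0, 0, 0]]])

```text
time: 11.4
ee_pos: [0.5221, -0.1964, 0.214]
ee_rot: [-3.138, -0.001, 1.646]
ft_force: [-0.4, 0.8, -6.6]
grip_width: 0.259
finger_force: 60.5
```

```bash
python3 go.py .523 -.0 .2
```

```text
t 11.4 p [ 0.5221 -0.1964  0.214 ] rot [-3.138e+00 -1.000e-03  1.646e+00] F [-0.43  0.77 -6.56] w 0.259 ff 60.5
d/.25 [0.783  0.0629 0.0571] rows>= 3.15 q [ 0.64  0.37 -0.49  1.84  0.21  0.98  0.14]
```

Adapter A reads about 7 N, so it is steel. Now that the box is open, I'll check the cell positions.

```bash
python3 - <<'E'
from h import *
p=get_image("top"); save(p,"t3")
for k in("cell_1",):
    for m in mark_of(k,p):
        c,r=m["at"][0]*640,m["at"][1]*400; print(k,m["score"],at_z(p,c,r,.005))
big=cv2.resize(p["frame"][200:290,130:250],None,fx=6,fy=6,interpolation=cv2.INTER_CUBIC)[...,::-1].copy()
R=np.array([[.9973,-.074],[.074,.9973]])
def poly(pts,col):
    q=[(proj(p,[*(R@[a,b]+[.567,.3435]),z])-[130,200]+.5)*6-.5 for a,b,z in pts]
    cv2.polylines(big,[np.array(q).astype(np.int32)],True,col,1)
for k in(-1,0,1):
    poly([(a,b+k*.0835,.005) for a,b in((-.042,-.04),(.042,-.04),(.042,.04),(-.042,.04))],(0,0,255))
poly([(a,b,.096) for a,b in((-.047,-.129),(.047,-.129),(.047,.129),(-.047,.129))],(0,255,0))
cv2.imwrite("pics/cells.png",big)
E
```

```text
cell_1 0.97 [0.56907603 0.34704835 0.005     ]
cell_1 0.92 [0.5751724  0.25508136 0.005     ]
cell_1 0.62 [0.56421011 0.43286639 0.005     ]
cell_1 0.43 [ 0.53253672 -0.21745701  0.005     ]
```

View pics/cells.png

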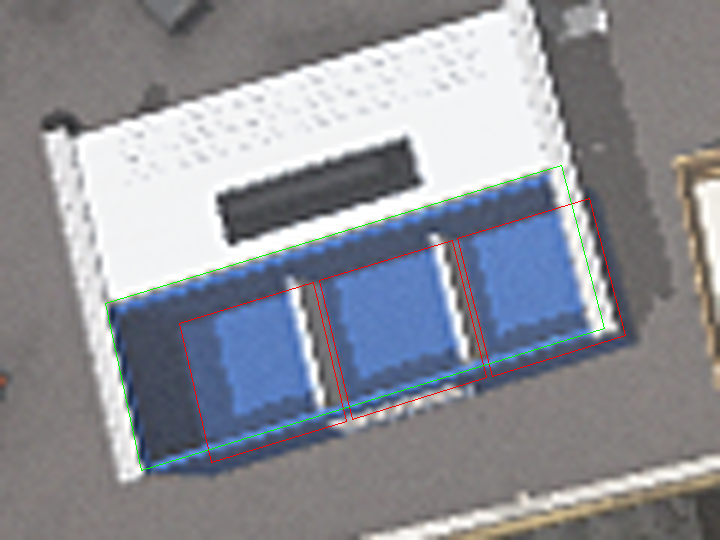

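>>> arm_command(deltas=[[[0.1, 0.01, -0.05, 0, 0, 0], [0.2, 0.03, -0.05, 0, 0, 0], [0.22, 0.03, -0.05, 0, 0, 0], [0.22, 0.03, 0, 0, 0, 0], [0.22, 0.03, 0, 0, 0, 0], [0.22, 0.03, 0, 0, 0, 0], [0.22, 0.03, 0, 0, 0, 0], [0.22, 0.03, 0, 0, 0, 0]]])

```text
time: 12.5
ee_pos: [0.5472, 0.2138, 0.2533]
ee_rot: [-3.141, 0.0, 1.647]
ft_force: [1.8, 0.2, -6.2]
grip_width: 0.265
finger_force: 60.6
```

>>> arm_command(deltas=[[[0.22, 0.03, 0, 0, 0, 0], [0.22, 0.03, 0, 0, 0, 0], [0.22, 0.03, 0, 0, 0, 0], [0.22, 0.03, 0, 0, 0, 0], [0.15, 0.02, 0, 0, 0, 0], [0, 0, 0, 0, 0, 0], [0, 0, 0, 0, 0, 0]]])

```text
time: 13.38
ee_pos: [0.5628, 0.4707, 0.2526]
ee_rot: [-3.14, 0.002, 1.647]
ft_force: [-0.3, -0.1, -6.2]
grip_width: 0.26
finger_force: 60.5
```

```bash
python3 go.py .562 .428 .096
```

```text
t 13.4 p [0.5628 0.4707 0.2526] rot [-3.140e+00  2.000e-03  1.647e+00] F [-0.3  -0.15 -6.24] w 0.26 ff 60.5
d/.25 [-0.1688 -0.0154  0.6267] rows>= 2.6 q [-0.4   0.65 -0.63  1.35  0.38  1.26 -0.97]
```

>>> arm_command(deltas=[[[-0.1, -0.01, 0, 0, 0, 0], [-0.07, -0.005, 0.05, 0, 0, 0], [0, 0, 0.1, 0, 0, 0], [0, 0, 0.05, 0, 0, 0], [0, 0, 0, 0, 0, 0], [0, 0, 0, 0, 0, 0]]])

```text
time: 14.12
ee_pos: [0.5632, 0.4287, 0.2048]
ee_rot: [3.141, -0.001, 1.646]
ft_force: [-0.8, -0.5, -5.8]
grip_width: 0.259
finger_force: 60.5
```

```bash
python3 go.py .562 .428 .096
```

```text
t 14.1 p [0.5632 0.4287 0.2048] rot [ 3.141e+00 -1.000e-03  1.646e+00] F [-0.77 -0.52 -5.78] w 0.259 ff 60.5
d/.25 [-0.003  -0.0056  0.4352] rows>= 1.74 q [-0.34  0.65 -0.62  1.48  0.39  1.15 -0.95]
```

>>> arm_command(deltas=[[[0, -0.004, 0.1, 0, 0, 0], [0, 0, 0.12, 0, 0, 0], [0, 0, 0.11, 0, 0, 0], [0, 0, 0.07, 0, 0, 0], [0, 0, 0.03, 0, 0, 0], [0, 0, 0, 0, 0, 0], [0, 0, 0, 0, 0, 0]]])

```text
time: 15.0
ee_pos: [0.5626, 0.4288, 0.0977]
ee_rot: [3.14, -0.001, 1.646]
ft_force: [0.4, -0.1, -6.5]
grip_width: 0.263
finger_force: 60.6
```

```bash
python3 go.py .562 .428 .0927
```

```text
t 15.0 p [0.5626 0.4288 0.0977] rot [ 3.140e+00 -1.000e-03  1.646e+00] F [ 0.41 -0.05 -6.54] w 0.263 ff 60.6
d/.25 [-0.0031 -0.0026  0.0199] rows>= 0.08 q [-0.36  0.75 -0.58  1.55  0.47  0.98 -1.01]
```

>>> arm_command(deltas=[[[0, 0, 0.012, 0, 0, 0], [0, 0, 0.01, 0, 0, 0], [0, 0, 0, 0, 0, 0], [0, 0, 0, 0, 0, 0]]])

```text
time: 15.5
ee_pos: [0.5623, 0.4293, 0.0928]
ee_rot: [3.14, -0.002, 1.647]
ft_force: [-3.0, -1.1, 5.7]
grip_width: 0.261
finger_force: 61.8
```

```bash
python3 go.py .562 .428 .0927
```

```text
t 15.5 p [0.5623 0.4293 0.0928] rot [ 3.140e+00 -2.000e-03  1.647e+00] F [-3.02 -1.09  5.73] w 0.261 ff 61.8
d/.25 [-0.0053 -0.0016  0.0004] rows>= 0.02 q [-0.37  0.76 -0.57  1.56  0.47  0.97 -1.01]
```

>>> arm_command(deltas=[[[0, 0, 0, 0, 0, 0], [0, 0, 0, 0, 0, 0], [0, 0, 0, 0, 0, 0]]], gripper=140)

```text
time: 15.88
ee_pos: [0.5622, 0.428, 0.0908]
ee_rot: [3.141, -0.0, 1.646]
ft_force: [-0.0, -0.6, -0.2]
grip_width: 0.452
finger_force: 0.0
```

>>> arm_command(deltas=[[[0, 0, -0.05, 0, 0, 0], [0, 0, -0.2, 0, 0, 0], [0, 0, -0.2, 0, 0, 0], [0, 0, -0.1, 0, 0, 0], [0, 0, 0, 0, 0, 0]]])

```text
time: 16.5
ee_pos: [0.5629, 0.4293, 0.232]
ee_rot: [3.137, -0.003, 1.646]
ft_force: [-0.2, -0.1, -0.4]
grip_width: 0.451
finger_force: 0.0
```

```bash
python3 go.py .632 -.252 .22; python3 - <<'E'
from look import *
p=get_image("top"); save(p,"t4")
for a in adapters(p): print(a)
E
```

```text
t 16.5 p [0.5629 0.4293 0.232 ] rot [ 3.137e+00 -3.000e-03  1.646e+00] F [-0.22 -0.13 -0.45] w 0.451 ff 0.0
d/.25 [-2.7386  0.0701  0.0392] rows>= 10.96 q [-0.33  0.62 -0.63  1.45  0.38  1.19 -0.94]
(array([ 0.6134, -0.3341]), 0.83, 277, np.float64(58.7))
(array([ 0.5327, -0.4197]), 0.72, 297, np.float64(52.0))
(array([ 0.5161, -0.3252]), 0.7, 289, np.float64(46.9))
(array([ 0.6306, -0.2506]), 0.58, 253, np.float64(71.2))
(array([0.5913, 0.397 ]), 0.53, 58, np.float64(333.4))
```

>>> arm_command(deltas=[[[-0.21, 0.005, 0, 0, 0, 0], [-0.21, 0.005, 0, 0, 0, 0], [-0.21, 0.005, 0, 0, 0, 0], [-0.21, 0.005, 0, 0, 0, 0], [-0.21, 0.005, 0, 0, 0, 0], [-0.21, 0.005, 0, 0, 0, 0], [-0.21, 0.005, 0, 0, 0, 0], [-0.21, 0.005, 0, 0, 0, 0]]], gripper=70)

```text
time: 17.6
ee_pos: [0.6028, 0.008, 0.2268]
ee_rot: [-3.139, -0.0, 1.646]
ft_force: [0.5, 0.2, 0.6]
grip_width: 0.723
finger_force: 0.0
```

>>> arm_command(deltas=[[[-0.21, 0.005, 0, 0, 0, 0], [-0.21, 0.005, 0, 0, 0, 0], [-0.21, 0.005, 0, 0, 0, 0], [-0.21, 0.005, 0, 0, 0, 0], [-0.2, 0.005, 0, 0, 0, 0], [0, 0, 0, 0, 0, 0], [0, 0, 0, 0, 0, 0]]])

```text
time: 18.48
ee_pos: [0.6288, -0.2479, 0.2268]
ee_rot: [-3.14, -0.002, 1.647]
ft_force: [0.3, 0.2, 0.2]
grip_width: 0.733
finger_force: 0.0
```

```bash
python3 go.py .632 -.252 .090
```

```text
t 18.5 p [ 0.6288 -0.2479  0.2268] rot [-3.140e+00 -2.000e-03  1.647e+00] F [0.28 0.23 0.19] w 0.733 ff 0.0
d/.25 [-0.0181  0.0125  0.5472] rows>= 2.19 q [ 0.65  0.55 -0.53  1.54  0.3   1.13  0.13]
```

>>> arm_command(deltas=[[[-0.009, 0.006, 0.17, 0, 0, 0], [-0.009, 0.006, 0.17, 0, 0, 0], [0, 0, 0.13, 0, 0, 0], [0, 0, 0.075, 0, 0, 0], [0, 0, 0, 0, 0, 0]]])

```text
time: 19.1
ee_pos: [0.6322, -0.2515, 0.0909]
ee_rot: [-3.139, -0.002, 1.648]
ft_force: [-0.5, 0.0, 0.2]
grip_width: 0.727
finger_force: 0.0
```

>>> arm_command(deltas=[[[0, 0, 0, 0, 0, 0], [0, 0, 0, 0, 0, 0], [0, 0, 0, 0, 0, 0], [0, 0, 0, 0, 0, 0], [0, 0, 0, 0, 0, 0]]], gripper=255)

```text
time: 19.73
ee_pos: [0.6342, -0.2532, 0.0939]
ee_rot: [3.138, 0.001, 1.646]
ft_force: [0.1, -0.4, 6.6]
grip_width: 0.25
finger_force: 58.7
```

>>> arm_command(deltas=[[[0, 0, -0.06, 0, 0, 0], [0, 0, -0.2, 0, 0, 0], [0, 0, -0.2, 0, 0, 0], [0, 0, -0.15, 0, 0, 0], [0, 0, 0, 0, 0, 0], [0, 0, 0, 0, 0, 0]]])

```text
time: 20.48
ee_pos: [0.6318, -0.2531, 0.2435]
ee_rot: [-3.14, -0.0, 1.646]
ft_force: [0.1, 0.2, -3.4]
grip_width: 0.249
finger_force: 59.3
```

```bash
python3 go.py .567 .344 .22;  python3 go.py .553 .12 .2
```

```text
t 20.5 p [ 0.6318 -0.2531  0.2435] rot [-3.14  -0.     1.646] F [ 0.11  0.21 -3.36] w 0.249 ff 59.3
d/.25 [ 2.401  -0.0783  0.0949] rows>= 9.62 q [ 0.65  0.55 -0.53  1.51  0.29  1.16  0.14]
t 20.5 p [ 0.6318 -0.2531  0.2435] rot [-3.14  -0.     1.646] F [ 0.11  0.21 -3.36] w 0.249 ff 59.3
d/.25 [ 1.5117 -0.2015  0.1749] rows>= 6.14 q [ 0.65  0.55 -0.53  1.51  0.29  1.16  0.14]
```

>>> arm_command(deltas=[[[0.15, -0.015, 0, 0, 0, 0], [0.2, -0.015, 0, 0, 0, 0], [0.2, -0.015, 0, 0, 0, 0], [0.2, -0.015, 0, 0, 0, 0], [0.2, -0.015, 0, 0, 0, 0], [0.2, -0.016, 0, 0, 0, 0], [0.2, -0.016, 0, 0, 0, 0], [0.148, -0.016, 0, 0, 0, 0]]])

```text
time: 21.48
ee_pos: [0.572, 0.1202, 0.2426]
ee_rot: [-3.138, -0.0, 1.648]
ft_force: [0.7, 0.5, -2.2]
grip_width: 0.254
finger_force: 59.3
```

>>> arm_command(deltas=[[[0, 0, 0.05, 0, 0, 0], [0, 0, 0.05, 0, 0, 0], [0, 0, 0, 0, 0, 0]]])

```text
time: 21.85
ee_pos: [0.573, 0.1158, 0.2171]
ee_rot: [-3.137, 0.001, 1.644]
ft_force: [-0.4, -0.2, -2.3]
grip_width: 0.253
finger_force: 59.2
```

```bash
python3 go.py .573 .118 .13
```

```text
t 21.9 p [0.573  0.1158 0.2171] rot [-3.137e+00  1.000e-03  1.644e+00] F [-0.36 -0.23 -2.3 ] w 0.253 ff 59.2
d/.25 [0.0091 0.0022 0.3485] rows>= 1.39 q [ 0.19  0.44 -0.64  1.77  0.3   1.04 -0.49]
```

>>> arm_command(deltas=[[[0.008, 0, 0.12, 0, 0, 0], [0, 0, 0.12, 0, 0, 0], [0, 0, 0.08, 0, 0, 0], [0, 0, 0.025, 0, 0, 0], [0, 0, 0.012, 0, 0, 0], [0, 0, 0.01, 0, 0, 0], [0, 0, 0, 0, 0, 0]]])

```text
time: 22.72
ee_pos: [0.5741, 0.1202, 0.1283]
ee_rot: [3.141, -0.0, 1.646]
ft_force: [0.1, -1.0, -2.6]
grip_width: 0.255
finger_force: 59.2
```

```bash
python3 go.py .573 .118 .122
```

```text
t 22.7 p [0.5741 0.1202 0.1283] rot [ 3.141 -0.     1.646] F [ 0.12 -0.98 -2.61] w 0.255 ff 59.2
d/.25 [-0.0084 -0.0051  0.0254] rows>= 0.11 q [ 0.14  0.54 -0.6   1.84  0.39  0.87 -0.57]
```

>>> arm_command(deltas=[[[-0.006, 0, 0.01, 0, 0, 0], [0, 0, 0.01, 0, 0, 0], [0, 0, 0, 0, 0, 0], [0, 0, 0, 0, 0, 0]]])

```text
time: 23.22
ee_pos: [0.575, 0.1201, 0.1268]
ee_rot: [3.138, -0.0, 1.647]
ft_force: [-8.0, -2.1, 24.5]
grip_width: 0.252
finger_force: 62.4
```

```bash
python3 go.py .573 .118 .122
```

```text
t 23.2 p [0.575  0.1201 0.1268] rot [ 3.138 -0.     1.647] F [-8.   -2.07 24.52] w 0.252 ff 62.4
d/.25 [-0.0076 -0.0087  0.019 ] rows>= 0.09 q [ 0.14  0.54 -0.6   1.85  0.39  0.87 -0.57]
```

>>> arm_command(deltas=[[[0, 0, -0.01, 0, 0, 0], [0, 0, 0, 0, 0, 0]]])

```text
time: 23.48
ee_pos: [0.5748, 0.1194, 0.1269]
ee_rot: [3.139, -0.001, 1.646]
ft_force: [-1.8, 1.1, 10.0]
grip_width: 0.254
finger_force: 60.7
```

>>> arm_command(deltas=[[[0, 0, 0, 0, 0, 0], [0, 0, 0, 0, 0, 0], [0, 0, 0, 0, 0, 0]]], gripper=120)

```text
time: 23.85
ee_pos: [0.5738, 0.1184, 0.125]
ee_rot: [-3.141, 0.0, 1.646]
ft_force: [0.1, -0.2, -0.2]
grip_width: 0.531
finger_force: 0.0
```

>>> arm_command(deltas=[[[0, 0, -0.05, 0, 0, 0], [0, 0, -0.15, 0, 0, 0], [0, 0, -0.15, 0, 0, 0], [0, 0, -0.05, 0, 0, 0]]])

```text
time: 24.35
ee_pos: [0.5751, 0.1193, 0.2285]
ee_rot: [3.137, -0.001, 1.646]
ft_force: [0.2, 0.3, 0.3]
grip_width: 0.533
finger_force: 0.0
```

```bash
python3 go.py .613 -.336 .22; python3 - <<'E'
from look import *
p=get_image("top"); save(p,"t5")
for a in adapters(p): print(a)
E
```

```text
t 24.4 p [0.5751 0.1193 0.2285] rot [ 3.137e+00 -1.000e-03  1.646e+00] F [0.17 0.26 0.3 ] w 0.533 ff 0.0
d/.25 [-1.8274  0.0135  0.0328] rows>= 7.31 q [ 0.19  0.43 -0.65  1.76  0.29  1.05 -0.49]
(array([0.5594, 0.4237]), 0.71, 329, np.float64(74.1))
(array([ 0.5167, -0.3268]), 0.7, 287, np.float64(49.1))
(array([ 0.6118, -0.3368]), 0.69, 319, np.float64(29.4))
(array([ 0.5311, -0.4189]), 0.68, 293, np.float64(58.3))
(array([0.6416, 0.4714]), 0.63, 4329, np.float64(3917.7))
```

Adapter A stands in cell 3. Next is C at (0.613, -0.336).

>>> arm_command(deltas=[[[-0.21, 0.002, 0, 0, 0, 0], [-0.21, 0.002, 0, 0, 0, 0], [-0.21, 0.002, 0, 0, 0, 0], [-0.21, 0.002, 0, 0, 0, 0], [-0.21, 0.002, 0, 0, 0, 0], [-0.21, 0.002, 0, 0, 0, 0], [-0.21, 0.002, 0, 0, 0, 0], [-0.21, 0, 0, 0, 0, 0]]], gripper=70)

```text
time: 25.45
ee_pos: [0.6082, -0.3014, 0.2234]
ee_rot: [-3.139, -0.001, 1.646]
ft_force: [0.7, 0.2, 0.2]
grip_width: 0.726
finger_force: 0.0
```

>>> arm_command(deltas=[[[-0.147, 0, 0, 0, 0, 0], [0, 0, 0, 0, 0, 0], [0, 0, 0, 0, 0, 0]]])

```text
time: 25.82
ee_pos: [0.6114, -0.3353, 0.2238]
ee_rot: [-3.14, -0.002, 1.647]
ft_force: [0.2, 1.4, -0.9]
grip_width: 0.725
finger_force: 0.0
```

```bash
python3 go.py .613 -.337 .092
```

```text
t 25.8 p [ 0.6114 -0.3353  0.2238] rot [-3.140e+00 -2.000e-03  1.647e+00] F [ 0.17  1.36 -0.88] w 0.725 ff 0.0
d/.25 [-0.0083  0.0066  0.5273] rows>= 2.11 q [ 0.75  0.59 -0.51  1.49  0.3   1.15  0.26]
```

>>> arm_command(deltas=[[[-0.006, 0.006, 0.17, 0, 0, 0], [0, 0, 0.17, 0, 0, 0], [0, 0, 0.12, 0, 0, 0], [0, 0, 0.07, 0, 0, 0], [0, 0, 0, 0, 0, 0]]])

```text
time: 26.45
ee_pos: [0.613, -0.3365, 0.0918]
ee_rot: [-3.14, -0.002, 1.648]
ft_force: [-0.0, 0.9, 0.6]
grip_width: 0.727
finger_force: 0.0
```

>>> arm_command(deltas=[[[0, 0, 0, 0, 0, 0], [0, 0, 0, 0, 0, 0], [0, 0, 0, 0, 0, 0], [0, 0, 0, 0, 0, 0], [0, 0, 0, 0, 0, 0]]], gripper=255)

```text
time: 27.08
ee_pos: [0.6149, -0.3382, 0.0946]
ee_rot: [3.138, 0.001, 1.646]
ft_force: [0.5, -0.7, 6.2]
grip_width: 0.244
finger_force: 58.7
```

>>> arm_command(deltas=[[[0, 0, -0.06, 0, 0, 0], [0, 0, -0.2, 0, 0, 0], [0, 0, -0.2, 0, 0, 0], [0, 0, -0.15, 0, 0, 0], [0, 0, 0, 0, 0, 0], [0, 0, 0, 0, 0, 0]]])

```text
time: 27.82
ee_pos: [0.6118, -0.3377, 0.2427]
ee_rot: [-3.138, -0.002, 1.646]
ft_force: [-0.3, -0.4, -7.0]
grip_width: 0.24
finger_force: 59.6
```

```bash
python3 go.py .567 .344 .25;  python3 go.py .553 .048 .24
```

```text
t 27.8 p [ 0.6118 -0.3377  0.2427] rot [-3.138e+00 -2.000e-03  1.646e+00] F [-0.33 -0.37 -7.01] w 0.24 ff 59.6
d/.25 [ 2.7324  0.027  -0.0246] rows>= 10.93 q [ 0.75  0.58 -0.51  1.46  0.29  1.18  0.27]
t 27.8 p [ 0.6118 -0.3377  0.2427] rot [-3.138e+00 -2.000e-03  1.646e+00] F [-0.33 -0.37 -7.01] w 0.24 ff 59.6
d/.25 [ 1.556 -0.118  0.014] rows>= 6.24 q [ 0.75  0.58 -0.51  1.46  0.29  1.18  0.27]
```

>>> arm_command(deltas=[[[0.12, 0.002, -0.025, 0, 0, 0], [0.22, 0.002, 0, 0, 0, 0], [0.22, 0.002, 0, 0, 0, 0], [0.22, 0.002, 0, 0, 0, 0], [0.22, 0.002, 0, 0, 0, 0], [0.22, 0.002, 0, 0, 0, 0], [0.22, 0.002, 0, 0, 0, 0], [0.22, 0.002, 0, 0, 0, 0]]])

```text
time: 28.82
ee_pos: [0.5843, 0.0771, 0.2487]
ee_rot: [-3.137, 0.0, 1.646]
ft_force: [0.4, -0.1, -5.7]
grip_width: 0.243
finger_force: 59.6
```

>>> arm_command(deltas=[[[0.22, 0.002, 0, 0, 0, 0], [0.22, 0.002, 0, 0, 0, 0], [0.22, 0.002, 0, 0, 0, 0], [0.22, 0.002, 0, 0, 0, 0], [0.19, 0.002, 0, 0, 0, 0], [0, 0, 0, 0, 0, 0], [0, 0, 0, 0, 0, 0]]])

```text
time: 29.7
ee_pos: [0.5675, 0.3419, 0.2486]
ee_rot: [-3.138, 0.003, 1.647]
ft_force: [0.8, -0.3, -5.0]
grip_width: 0.246
finger_force: 59.6
```

```bash
python3 go.py .567 .344 .105
```

```text
t 29.7 p [0.5675 0.3419 0.2486] rot [-3.138e+00  3.000e-03  1.647e+00] F [ 0.84 -0.32 -5.02] w 0.246 ff 59.6
d/.25 [0.0102 0.0011 0.5743] rows>= 2.3 q [-0.18  0.54 -0.67  1.55  0.35  1.18 -0.84]
```

>>> arm_command(deltas=[[[0.006, 0, 0.14, 0, 0, 0], [0, 0, 0.14, 0, 0, 0], [0, 0, 0.14, 0, 0, 0], [0, 0, 0.1, 0, 0, 0], [0, 0, 0.054, 0, 0, 0], [0, 0, 0.01, 0, 0, 0], [0, 0, 0, 0, 0, 0], [0, 0, 0, 0, 0, 0]]])

```text
time: 30.7
ee_pos: [0.5689, 0.345, 0.1068]
ee_rot: [3.14, -0.001, 1.646]
ft_force: [-0.3, -0.1, -6.1]
grip_width: 0.24
finger_force: 59.6
```

>>> arm_command(deltas=[[[0, 0, 0.01, 0, 0, 0], [0, 0, 0, 0, 0, 0]]])

```text
time: 30.95
ee_pos: [0.5683, 0.3445, 0.1031]
ee_rot: [3.141, 0.0, 1.646]
ft_force: [-0.9, 0.0, -5.7]
grip_width: 0.242
finger_force: 59.6
```

```bash
python3 go.py .567 .344 .098
```

```text
t 30.9 p [0.5683 0.3445 0.1031] rot [3.141 0.    1.646] F [-0.92  0.   -5.7 ] w 0.242 ff 59.6
d/.25 [-0.0016 -0.0054  0.0205] rows>= 0.09 q [-0.22  0.69 -0.61  1.66  0.47  0.94 -0.93]
```

>>> arm_command(deltas=[[[0, -0.004, 0.01, 0, 0, 0], [0, 0, 0.008, 0, 0, 0], [0, 0, 0, 0, 0, 0]]])

```text
time: 31.32
ee_pos: [0.5676, 0.3451, 0.0996]
ee_rot: [3.141, -0.001, 1.646]
ft_force: [-1.4, -1.0, 2.9]
grip_width: 0.244
finger_force: 60.6
```

```bash
python3 go.py .567 .344 .098
```

```text
t 31.3 p [0.5676 0.3451 0.0996] rot [ 3.141e+00 -1.000e-03  1.646e+00] F [-1.39 -0.95  2.9 ] w 0.244 ff 60.6
d/.25 [-0.0042 -0.0028  0.0063] rows>= 0.03 q [-0.22  0.69 -0.6   1.67  0.47  0.93 -0.93]
```

Contact: C is seated in cell 2. I'll release it and look.

>>> arm_command(deltas=[[[0, 0, 0, 0, 0, 0], [0, 0, 0, 0, 0, 0], [0, 0, 0, 0, 0, 0]]], gripper=140)

```text
time: 31.7
ee_pos: [0.5675, 0.3446, 0.0987]
ee_rot: [3.141, -0.0, 1.646]
ft_force: [-0.1, 0.3, -0.1]
grip_width: 0.454
finger_force: 0.0
```

>>> arm_command(deltas=[[[0, 0, -0.05, 0, 0, 0], [0, 0, -0.2, 0, 0, 0], [0, 0, -0.2, 0, 0, 0], [0, 0, -0.1, 0, 0, 0], [0, 0, 0, 0, 0, 0]]])

```text
time: 32.33
ee_pos: [0.5683, 0.3457, 0.2396]
ee_rot: [3.137, -0.003, 1.646]
ft_force: [0.2, -0.3, -0.6]
grip_width: 0.444
finger_force: 0.0
```

```bash
python3 go.py .5165 -.327 .23; python3 - <<'E'
from look import *
p=get_image("top"); save(p,"t6")
for a in adapters(p): print(a)
E
```

```text
t 32.3 p [0.5683 0.3457 0.2396] rot [ 3.137e+00 -3.000e-03  1.646e+00] F [ 0.17 -0.27 -0.56] w 0.444 ff 0.0
d/.25 [-2.6676 -0.4096  0.029 ] rows>= 10.8 q [-0.18  0.55 -0.67  1.56  0.36  1.15 -0.85]
(array([ 0.5314, -0.4173]), 0.72, 266, np.float64(82.0))
(array([0.5774, 0.1211]), 0.62, 322, np.float64(25.4))
(array([ 0.5157, -0.3231]), 0.52, 295, np.float64(44.3))
(array([0.6692, 0.3754]), 0.41, 1529, np.float64(1141.4))
```

View pics/t6.png

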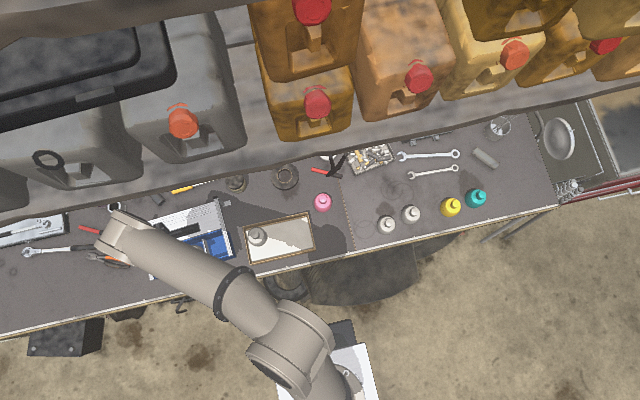

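The picture shows B upright on the tray bed at (256,236), with D at (387,225) and E at (410,214) still in place. Next is D.

>>> arm_command(deltas=[[[-0.205, -0.031, 0, 0, 0, 0], [-0.205, -0.031, 0, 0, 0, 0], [-0.205, -0.031, 0, 0, 0, 0], [-0.205, -0.031, 0, 0, 0, 0], [-0.205, -0.031, 0, 0, 0, 0], [-0.205, -0.031, 0, 0, 0, 0], [-0.205, -0.031, 0, 0, 0, 0], [-0.205, -0.031, 0, 0, 0, 0]]], gripper=70)

```text
time: 33.42
ee_pos: [0.5352, -0.0708, 0.2348]
ee_rot: [-3.139, -0.001, 1.646]
ft_force: [1.2, 0.1, -0.6]
grip_width: 0.727
finger_force: 0.0
```

>>> arm_command(deltas=[[[-0.205, -0.032, 0, 0, 0, 0], [-0.205, -0.032, 0, 0, 0, 0], [-0.205, -0.032, 0, 0, 0, 0], [-0.205, -0.032, 0, 0, 0, 0], [-0.205, -0.032, 0, 0, 0, 0], [0, 0, 0, 0, 0, 0], [0, 0, 0, 0, 0, 0]]])

```text
time: 34.3
ee_pos: [0.5154, -0.3267, 0.2347]
ee_rot: [-3.14, -0.002, 1.646]
ft_force: [0.9, 0.2, 0.6]
grip_width: 0.726
finger_force: 0.0
```

```bash
python3 go.py .5165 -.3265 .092
```

```text
t 34.3 p [ 0.5154 -0.3267  0.2347] rot [-3.140e+00 -2.000e-03  1.646e+00] F [0.93 0.25 0.62] w 0.726 ff 0.0
d/.25 [-0.0008  0.0054  0.5709] rows>= 2.28 q [ 0.86  0.43 -0.52  1.7   0.24  1.07  0.34]
```

>>> arm_command(deltas=[[[0, 0.005, 0.18, 0, 0, 0], [0, 0, 0.18, 0, 0, 0], [0, 0, 0.14, 0, 0, 0], [0, 0, 0.075, 0, 0, 0], [0, 0, 0, 0, 0, 0]]])

```text
time: 34.92
ee_pos: [0.5168, -0.326, 0.0914]
ee_rot: [-3.14, -0.002, 1.648]
ft_force: [-0.1, 0.1, 0.0]
grip_width: 0.728
finger_force: 0.0
```

>>> arm_command(deltas=[[[0, 0, 0, 0, 0, 0], [0, 0, 0, 0, 0, 0], [0, 0, 0, 0, 0, 0], [0, 0, 0, 0, 0, 0], [0, 0, 0, 0, 0, 0]]], gripper=255)

```text
time: 35.55
ee_pos: [0.5175, -0.3281, 0.094]
ee_rot: [3.141, 0.002, 1.646]
ft_force: [-2.8, 0.8, 7.3]
grip_width: 0.251
finger_force: 58.5
```

>>> arm_command(deltas=[[[0, 0, -0.06, 0, 0, 0], [0, 0, -0.2, 0, 0, 0], [0, 0, -0.2, 0, 0, 0], [0, 0, -0.15, 0, 0, 0], [0, 0, 0, 0, 0, 0], [0, 0, 0, 0, 0, 0]]])

```text
time: 36.3
ee_pos: [0.5157, -0.327, 0.243]
ee_rot: [-3.139, -0.002, 1.646]
ft_force: [-0.7, -0.9, -7.9]
grip_width: 0.248
finger_force: 60.3
```

```bash
python3 go.py .574 .2595 .25;  python3 go.py .545 .047 .24
```

```text
t 36.3 p [ 0.5157 -0.327   0.243 ] rot [-3.139e+00 -2.000e-03  1.646e+00] F [-0.7  -0.92 -7.9 ] w 0.248 ff 60.3
d/.25 [ 2.3219  0.4092 -0.0255] rows>= 9.43 q [ 0.86  0.43 -0.52  1.69  0.24  1.09  0.34]
t 36.3 p [ 0.5157 -0.327   0.243 ] rot [-3.139e+00 -2.000e-03  1.646e+00] F [-0.7  -0.92 -7.9 ] w 0.248 ff 60.3
d/.25 [1.483  0.2296 0.0138] rows>= 6.0 q [ 0.86  0.43 -0.52  1.69  0.24  1.09  0.34]
```

D is steel too, so it goes to cell 1.

>>> arm_command(deltas=[[[0.12, 0.02, -0.03, 0, 0, 0], [0.22, 0.039, 0, 0, 0, 0], [0.22, 0.039, 0, 0, 0, 0], [0.22, 0.039, 0, 0, 0, 0], [0.22, 0.039, 0, 0, 0, 0], [0.22, 0.039, 0, 0, 0, 0], [0.22, 0.039, 0, 0, 0, 0], [0.22, 0.039, 0, 0, 0, 0]]])

```text
time: 37.3
ee_pos: [0.5575, 0.093, 0.2498]
ee_rot: [-3.137, 0.0, 1.646]
ft_force: [1.1, -0.8, -6.3]
grip_width: 0.25
finger_force: 60.3
```

>>> arm_command(deltas=[[[0.22, 0.039, 0, 0, 0, 0], [0.22, 0.039, 0, 0, 0, 0], [0.22, 0.039, 0, 0, 0, 0], [0, 0, 0, 0, 0, 0], [0, 0, 0, 0, 0, 0]]])

```text
time: 37.92
ee_pos: [0.5744, 0.2578, 0.2494]
ee_rot: [-3.137, 0.003, 1.648]
ft_force: [0.4, -0.8, -6.9]
grip_width: 0.25
finger_force: 59.1
```

```bash
python3 go.py .574 .2595 .104
```

```text
t 37.9 p [0.5744 0.2578 0.2494] rot [-3.137e+00  3.000e-03  1.648e+00] F [ 0.39 -0.78 -6.95] w 0.25 ff 59.1
d/.25 [0.0082 0.0017 0.5818] rows>= 2.33 q [-0.02  0.49 -0.69  1.63  0.34  1.15 -0.72]
```

>>> arm_command(deltas=[[[0.004, 0, 0.14, 0, 0, 0], [0, 0, 0.14, 0, 0, 0], [0, 0, 0.14, 0, 0, 0], [0, 0, 0.1, 0, 0, 0], [0, 0, 0.06, 0, 0, 0], [0, 0, 0.012, 0, 0, 0], [0, 0, 0, 0, 0, 0], [0, 0, 0, 0, 0, 0]]])

```text
time: 38.92
ee_pos: [0.5762, 0.26, 0.1055]
ee_rot: [3.14, -0.001, 1.646]
ft_force: [0.8, 0.6, -6.5]
grip_width: 0.246
finger_force: 59.4
```

```bash
python3 go.py .574 .2595 .099
```

```text
t 38.9 p [0.5762 0.26   0.1055] rot [ 3.140e+00 -1.000e-03  1.646e+00] F [ 0.82  0.58 -6.51] w 0.246 ff 59.4
d/.25 [-0.0013 -0.009   0.026 ] rows>= 0.11 q [-0.08  0.65 -0.62  1.74  0.46  0.9  -0.82]
```

>>> arm_command(deltas=[[[0, -0.006, 0.012, 0, 0, 0], [0, 0, 0.012, 0, 0, 0], [0, 0, 0, 0, 0, 0], [0, 0, 0, 0, 0, 0]]])

```text
time: 39.42
ee_pos: [0.5741, 0.2613, 0.1]
ee_rot: [3.14, -0.002, 1.647]
ft_force: [-3.3, 1.2, 7.1]
grip_width: 0.253
finger_force: 61.0
```

```bash
python3 go.py .574 .2595 .099
```

```text
t 39.4 p [0.5741 0.2613 0.1   ] rot [ 3.140e+00 -2.000e-03  1.647e+00] F [-3.29  1.21  7.06] w 0.253 ff 61.0
d/.25 [-0.0073 -0.0009  0.0039] rows>= 0.03 q [-0.08  0.65 -0.62  1.75  0.47  0.89 -0.83]
```

>>> arm_command(deltas=[[[0, 0, 0, 0, 0, 0], [0, 0, 0, 0, 0, 0], [0, 0, 0, 0, 0, 0]]], gripper=140)

```text
time: 39.8
ee_pos: [0.5744, 0.2592, 0.0984]
ee_rot: [3.141, 0.0, 1.646]
ft_force: [0.3, -0.2, 0.3]
grip_width: 0.449
finger_force: 0.0
```

>>> arm_command(deltas=[[[0, 0, -0.05, 0, 0, 0], [0, 0, -0.2, 0, 0, 0], [0, 0, -0.2, 0, 0, 0], [0, 0, -0.1, 0, 0, 0], [0, 0, 0, 0, 0, 0]]])

```text
time: 40.42
ee_pos: [0.5751, 0.2604, 0.239]
ee_rot: [3.137, -0.002, 1.646]
ft_force: [-0.3, -0.4, 0.4]
grip_width: 0.448
finger_force: 0.0
```

```bash
python3 go.py .532 -.4185 .24; python3 - <<'E'
from look import *
p=get_image("top"); save(p,"t7")
for a in adapters(p): print(a)
for m in mark_of("adapter_a",p):
    c,r=m["at"][0]*640,m["at"][1]*400; print(m["score"],at_z(p,c,r,0)[:2])
E
```

```text
t 40.4 p [0.5751 0.2604 0.239 ] rot [ 3.137e+00 -2.000e-03  1.646e+00] F [-0.29 -0.39  0.37] w 0.448 ff 0.0
d/.25 [-2.6949 -0.3765 -0.0108] rows>= 10.88 q [-0.02  0.5  -0.69  1.64  0.35  1.12 -0.73]
(array([0.5637, 0.4282]), 0.85, 221, np.float64(182.2))
(array([ 0.5335, -0.4206]), 0.67, 275, np.float64(74.4))
0.83 [ 0.5335 -0.6747]
0.69 [0.5629 0.4321]
0.67 [ 0.5376 -0.4279]
0.65 [0.5806 0.1256]
0.62 [ 0.6409 -0.1376]
```

>>> arm_command(deltas=[[[-0.207, -0.029, 0, 0, 0, 0], [-0.207, -0.029, 0, 0, 0, 0], [-0.207, -0.029, 0, 0, 0, 0], [-0.207, -0.029, 0, 0, 0, 0], [-0.207, -0.029, 0, 0, 0, 0], [-0.207, -0.029, 0, 0, 0, 0], [-0.207, -0.029, 0, 0, 0, 0], [-0.207, -0.029, 0, 0, 0, 0]]], gripper=70)

```text
time: 41.58
ee_pos: [0.5463, -0.1593, 0.2344]
ee_rot: [-3.139, -0.001, 1.646]
ft_force: [1.1, -0.2, 1.1]
grip_width: 0.727
finger_force: 0.0
```

>>> arm_command(deltas=[[[-0.207, -0.029, 0, 0, 0, 0], [-0.207, -0.029, 0, 0, 0, 0], [-0.207, -0.029, 0, 0, 0, 0], [-0.207, -0.029, 0, 0, 0, 0], [-0.207, -0.029, 0, 0, 0, 0], [0, 0, 0, 0, 0, 0], [0, 0, 0, 0, 0, 0]]])

```text
time: 42.45
ee_pos: [0.5304, -0.4174, 0.2342]
ee_rot: [-3.14, -0.002, 1.647]
ft_force: [0.2, -0.2, 0.0]
grip_width: 0.726
finger_force: 0.0
```

```bash
python3 go.py .5325 -.419 .092
```

```text
t 42.5 p [ 0.5304 -0.4174  0.2342] rot [-3.140e+00 -2.000e-03  1.647e+00] F [ 0.2  -0.22  0.04] w 0.726 ff 0.0
d/.25 [-0.0084  0.0086  0.5688] rows>= 2.28 q [ 0.93  0.54 -0.52  1.54  0.28  1.14  0.43]
```

>>> arm_command(deltas=[[[-0.007, 0.007, 0.18, 0, 0, 0], [0, 0, 0.18, 0, 0, 0], [0, 0, 0.14, 0, 0, 0], [0, 0, 0.07, 0, 0, 0], [0, 0, 0, 0, 0, 0]]])

```text
time: 43.08
ee_pos: [0.5326, -0.4186, 0.0924]
ee_rot: [-3.14, -0.002, 1.648]
ft_force: [-0.8, -0.4, 0.6]
grip_width: 0.727
finger_force: 0.0
```

>>> arm_command(deltas=[[[0, 0, 0, 0, 0, 0], [0, 0, 0, 0, 0, 0], [0, 0, 0, 0, 0, 0], [0, 0, 0, 0, 0, 0], [0, 0, 0, 0, 0, 0]]], gripper=255)

```text
time: 43.7
ee_pos: [0.5335, -0.4206, 0.0953]
ee_rot: [3.14, 0.002, 1.646]
ft_force: [-0.5, 1.1, 4.8]
grip_width: 0.249
finger_force: 58.5
```

>>> arm_command(deltas=[[[0, 0, -0.06, 0, 0, 0], [0, 0, -0.2, 0, 0, 0], [0, 0, -0.2, 0, 0, 0], [0, 0, -0.15, 0, 0, 0], [0, 0, 0, 0, 0, 0], [0, 0, 0, 0, 0, 0]]])

```text
time: 44.45
ee_pos: [0.5319, -0.4198, 0.2451]
ee_rot: [-3.14, -0.001, 1.646]
ft_force: [0.2, 0.2, -2.2]
grip_width: 0.245
finger_force: 59.2
```

```bash
python3 go.py .553 .01 .24
```

```text
t 44.5 p [ 0.5319 -0.4198  0.2451] rot [-3.140e+00 -1.000e-03  1.646e+00] F [ 0.25  0.25 -2.17] w 0.245 ff 59.2
d/.25 [1.708  0.2138 0.0212] rows>= 6.89 q [ 0.93  0.54 -0.52  1.52  0.28  1.16  0.43]
```

E is aluminium and goes to the tray at (0.553, 0.01), clear of B.

>>> arm_command(deltas=[[[0.18, 0.02, 0, 0, 0, 0], [0.22, 0.028, 0, 0, 0, 0], [0.22, 0.028, 0, 0, 0, 0], [0.22, 0.028, 0, 0, 0, 0], [0.22, 0.028, 0, 0, 0, 0], [0.22, 0.028, 0, 0, 0, 0], [0.22, 0.028, 0, 0, 0, 0], [0.208, 0.028, 0, 0, 0, 0]]])

```text
time: 45.45
ee_pos: [0.553, 0.0114, 0.2441]
ee_rot: [-3.139, -0.0, 1.647]
ft_force: [0.7, -1.1, -2.1]
grip_width: 0.251
finger_force: 59.1
```

>>> arm_command(deltas=[[[0, 0, 0.05, 0, 0, 0], [0, 0, 0.05, 0, 0, 0], [0, 0, 0, 0, 0, 0]]])

```text
time: 45.82
ee_pos: [0.5529, 0.0078, 0.2185]
ee_rot: [-3.137, 0.0, 1.644]
ft_force: [-0.1, -0.9, -1.2]
grip_width: 0.252
finger_force: 59.1
```

```bash
python3 go.py .553 .01 .133
```

```text
t 45.8 p [0.5529 0.0078 0.2185] rot [-3.137  0.     1.644] F [-0.1  -0.88 -1.21] w 0.252 ff 59.1
d/.25 [0.0089 0.0025 0.3421] rows>= 1.37 q [ 0.41  0.39 -0.67  1.84  0.28  1.01 -0.31]
```

>>> arm_command(deltas=[[[0, 0, 0.12, 0, 0, 0], [0, 0, 0.12, 0, 0, 0], [0, 0, 0.08, 0, 0, 0], [0, 0, 0.025, 0, 0, 0], [0, 0, 0.012, 0, 0, 0], [0, 0, 0.006, 0, 0, 0], [0, 0, 0, 0, 0, 0], [0, 0, 0, 0, 0, 0]]])

```text
time: 46.82
ee_pos: [0.5546, 0.0098, 0.1305]
ee_rot: [3.141, 0.0, 1.646]
ft_force: [-0.4, -0.0, -2.2]
grip_width: 0.249
finger_force: 59.1
```

```bash
python3 go.py .553 .01 .128
```

```text
t 46.8 p [0.5546 0.0098 0.1305] rot [3.141 0.    1.646] F [-0.45 -0.03 -2.16] w 0.249 ff 59.1
d/.25 [ 0.0012 -0.0063  0.0102] rows>= 0.05 q [ 0.36  0.5  -0.62  1.92  0.38  0.84 -0.39]
```

>>> arm_command(deltas=[[[0, 0, 0.01, 0, 0, 0], [0, 0, 0.004, 0, 0, 0], [0, 0, 0, 0, 0, 0]]])

```text
time: 47.2
ee_pos: [0.5551, 0.0106, 0.1283]
ee_rot: [3.14, 0.0, 1.647]
ft_force: [-2.9, -0.0, 11.5]
grip_width: 0.244
finger_force: 60.9
```

```bash
python3 go.py .553 .01 .128
```

```text
t 47.2 p [0.5551 0.0106 0.1283] rot [3.14  0.    1.647] F [-2.850e+00 -1.000e-02  1.152e+01] w 0.244 ff 60.9
d/.25 [-0.0019 -0.0088  0.0012] rows>= 0.04 q [ 0.35  0.5  -0.62  1.92  0.39  0.84 -0.39]
```

>>> arm_command(deltas=[[[0, 0, -0.004, 0, 0, 0], [0, 0, 0, 0, 0, 0], [0, 0, 0, 0, 0, 0]]], gripper=120)

```text
time: 47.58
ee_pos: [0.5543, 0.0097, 0.1274]
ee_rot: [-3.141, 0.0, 1.646]
ft_force: [0.4, -0.7, -0.6]
grip_width: 0.53
finger_force: 0.0
```

>>> arm_command(deltas=[[[0, 0, -0.05, 0, 0, 0], [0, 0, -0.15, 0, 0, 0], [0, 0, -0.2, 0, 0, 0], [0, 0, -0.05, 0, 0, 0], [0, 0, 0, 0, 0, 0]]])

```text
time: 48.2
ee_pos: [0.5547, 0.0098, 0.2411]
ee_rot: [3.139, 0.001, 1.646]
ft_force: [-0.2, -0.1, -1.0]
grip_width: 0.53
finger_force: 0.0
```

```bash
python3 go.py .640 .342 .23; python3 - <<'E'
from look import *
p=get_image("top"); save(p,"t8")
for a in adapters(p): print(a)
E
```

```text
t 48.2 p [0.5547 0.0098 0.2411] rot [3.139e+00 1.000e-03 1.646e+00] F [-0.15 -0.14 -1.01] w 0.53 ff 0.0
d/.25 [1.2994 0.44   0.0448] rows>= 5.49 q [ 0.42  0.36 -0.68  1.82  0.26  1.05 -0.29]
(array([0.5699, 0.2616]), 0.83, 300, np.float64(61.2))
(array([0.5599, 0.4253]), 0.8, 339, np.float64(63.1))
(array([0.5772, 0.1203]), 0.79, 315, np.float64(25.6))
(array([0.5671, 0.3476]), 0.79, 293, np.float64(87.2))
(array([0.6414, 0.4706]), 0.44, 4348, np.float64(3935.4))
```

View pics/t8.png

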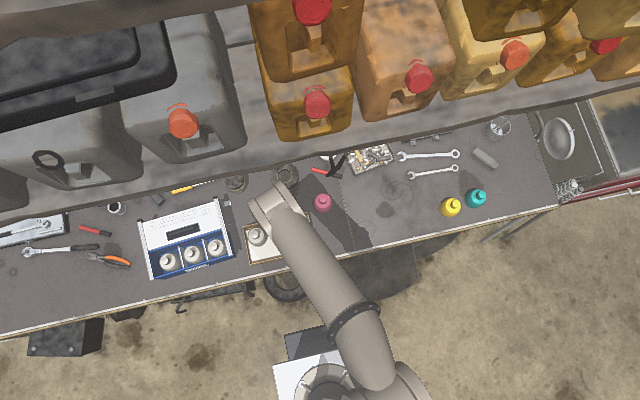

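All three cells hold upright adapters at (168,261), (193,254) and (215,247), and B is upright in the tray. Now I'll go to the cover bar.

>>> arm_command(deltas=[[[0.15, 0.05, 0, 0, 0, 0], [0.2, 0.07, 0, 0, 0, 0], [0.2, 0.07, 0, 0, 0, 0], [0.2, 0.07, 0, 0, 0, 0], [0.2, 0.07, 0, 0, 0, 0], [0.2, 0.07, 0, 0, 0, 0], [0.15, 0.04, 0, 0, 0, 0], [0, 0, 0, 0, 0, 0]]], gripper=90)

```text
time: 49.3
ee_pos: [0.6371, 0.3464, 0.2374]
ee_rot: [-3.137, -0.001, 1.652]
ft_force: [-0.4, 0.3, -0.4]
grip_width: 0.645
finger_force: 0.0
```

```bash
python3 go.py .640 .342 .131;python3 - <<'E'
from look import *
p=get_image("top")
for a in adapters(p): print(a)
E
```

```text
t 49.3 p [0.6371 0.3464 0.2374] rot [-3.137e+00 -1.000e-03  1.652e+00] F [-0.39  0.32 -0.41] w 0.645 ff 0.0
d/.25 [-0.0191  0.0118  0.4255] rows>= 1.7 q [-0.17  0.66 -0.66  1.39  0.41  1.24 -0.79]
(array([0.5572, 0.4249]), 0.69, 242, np.float64(160.6))
(array([0.5565, 0.0088]), 0.62, 302, np.float64(25.0))
(array([0.5776, 0.1211]), 0.55, 300, np.float64(35.2))
```

>>> arm_command(deltas=[[[-0.01, 0.008, 0.13, 0, 0, 0], [0, 0, 0.14, 0, 0, 0], [0, 0, 0.1, 0, 0, 0], [0, 0, 0.05, 0, 0, 0], [0, 0, 0, 0, 0, 0]]])

```text
time: 50.02
ee_pos: [0.6416, 0.3384, 0.1342]
ee_rot: [-3.14, 0.001, 1.645]
ft_force: [-0.3, 0.3, 0.9]
grip_width: 0.648
finger_force: 0.0
```

>>> arm_command(deltas=[[[0, 0, 0, 0, 0, 0], [0, 0, 0, 0, 0, 0], [0, 0, 0, 0, 0, 0], [0, 0, 0, 0, 0, 0]]], gripper=255, grip_force=40)

```text
time: 50.52
ee_pos: [0.6395, 0.3401, 0.1366]
ee_rot: [-3.139, 0.001, 1.647]
ft_force: [-8.5, -3.4, 9.0]
grip_width: 0.177
finger_force: 41.3
```

```bash
python3 go.py .545 .335 .131
```

```text
t 50.5 p [0.6395 0.3401 0.1366] rot [-3.139e+00  1.000e-03  1.647e+00] F [-8.48 -3.4   9.01] w 0.177 ff 41.3
d/.25 [ 0.0084 -0.3785  0.0234] rows>= 1.52 q [-0.18  0.75 -0.63  1.48  0.47  1.08 -0.83]
```

Gripped. Sliding it shut now.

>>> arm_command(deltas=[[[0, -0.03, 0, 0, 0, 0], [0, -0.07, 0, 0, 0, 0], [0, -0.09, 0, 0, 0, 0], [0, -0.09, 0, 0, 0, 0], [0, -0.07, 0, 0, 0, 0], [0, -0.04, 0, 0, 0, 0], [0, -0.015, 0, 0, 0, 0], [0, 0, 0, 0, 0, 0]]])

```text
time: 51.52
ee_pos: [0.5445, 0.3329, 0.1366]
ee_rot: [3.134, -0.003, 1.645]
ft_force: [9.0, 2.9, 0.8]
grip_width: 0.173
finger_force: 40.8
```

```bash
python3 go.py .545 .335 .131
```

```text
t 51.5 p [0.5445 0.3329 0.1366] rot [ 3.134e+00 -3.000e-03  1.645e+00] F [8.96 2.91 0.8 ] w 0.173 ff 40.8
d/.25 [0.0083 0.0025 0.0223] rows>= 0.1 q [-0.18  0.62 -0.66  1.71  0.45  0.96 -0.94]
```

>>> arm_command(deltas=[[[0, -0.015, 0, 0, 0, 0], [0, -0.005, 0, 0, 0, 0], [0, 0, 0, 0, 0, 0]]])

```text
time: 51.9
ee_pos: [0.5442, 0.3328, 0.1366]
ee_rot: [3.127, -0.006, 1.643]
ft_force: [23.6, 8.5, -9.6]
grip_width: 0.178
finger_force: 39.7
```

```bash
python3 go.py .545 .335 .131
```

```text
t 51.9 p [0.5442 0.3328 0.1366] rot [ 3.127 -0.006  1.643] F [23.65  8.47 -9.56] w 0.178 ff 39.7
d/.25 [0.0083 0.0035 0.0226] rows>= 0.1 q [-0.18  0.62 -0.66  1.72  0.46  0.95 -0.94]
```

>>> arm_command(deltas=[[[0, 0.024, 0, 0, 0, 0], [0, 0, 0, 0, 0, 0], [0, 0, 0, 0, 0, 0]]])

```text
time: 52.28
ee_pos: [0.5445, 0.3329, 0.1365]
ee_rot: [3.136, -0.002, 1.645]
ft_force: [6.4, 0.8, 3.9]
grip_width: 0.173
finger_force: 41.5
```

>>> arm_command(deltas=[[[0, 0, 0, 0, 0, 0], [0, 0, 0, 0, 0, 0], [0, 0, 0, 0, 0, 0]]], gripper=100)

```text
time: 52.65
ee_pos: [0.5411, 0.3322, 0.1347]
ee_rot: [-3.141, 0.0, 1.647]
ft_force: [-0.0, 0.6, -0.4]
grip_width: 0.605
finger_force: 0.0
```

>>> arm_command(deltas=[[[0, 0, -0.08, 0, 0, 0], [0, 0, -0.2, 0, 0, 0], [0, 0, -0.2, 0, 0, 0], [0, 0, 0, 0, 0, 0]]])

```text
time: 53.15
ee_pos: [0.5432, 0.3346, 0.2613]
ee_rot: [3.133, -0.005, 1.647]
ft_force: [-0.4, 0.5, -0.4]
grip_width: 0.605
finger_force: 0.0
```

>>> arm_command(deltas=[[[-0.2, 0, 0, 0, 0, 0], [-0.2, 0, 0, 0, 0, 0], [-0.2, 0, 0, 0, 0, 0], [-0.2, 0, 0, 0, 0, 0], [-0.2, 0, 0, 0, 0, 0], [-0.2, 0, 0, 0, 0, 0], [-0.2, 0, 0, 0, 0, 0], [-0.2, 0, 0, 0, 0, 0]]])

```text
time: 54.15
ee_pos: [0.5714, -0.0681, 0.2553]
ee_rot: [-3.141, 0.0, 1.646]
ft_force: [1.0, 1.0, -0.1]
grip_width: 0.61
finger_force: 0.0
```

>>> arm_command(deltas=[[[-0.2, 0, 0, 0, 0, 0], [-0.2, 0, 0, 0, 0, 0], [-0.2, 0, 0, 0, 0, 0], [0, 0, 0, 0, 0, 0]]])

```text
time: 54.65
ee_pos: [0.5819, -0.2219, 0.2544]
ee_rot: [-3.14, 0.002, 1.638]
ft_force: [-0.1, 0.4, -0.5]
grip_width: 0.606
finger_force: 0.0
```

```bash
python3 - <<'E'
from look import *
p=get_image("top")
for a in adapters(p): print(a)
c=p["frame"][185:290,130:330]; c=cv2.resize(c,None,fx=4,fy=4,interpolation=cv2.INTER_CUBIC)
cv2.imwrite("pics/end.png",c[...,::-1])
E
```

```text
(array([0.5578, 0.0103]), 0.86, 282, np.float64(36.6))
(array([0.5771, 0.1212]), 0.76, 287, np.float64(43.8))
```

View pics/end.png

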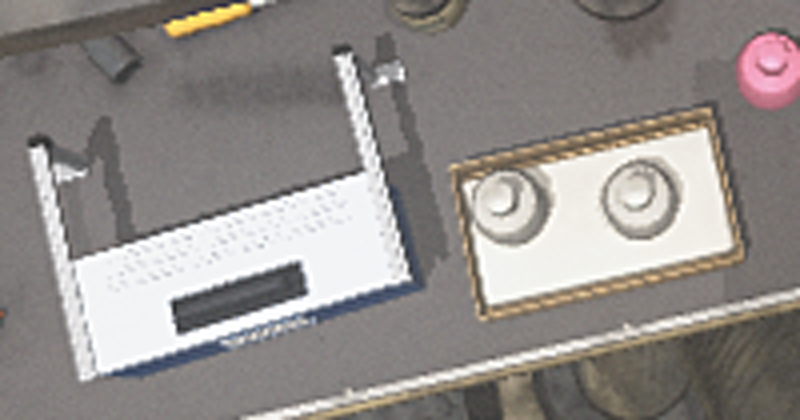

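The cover is fully shut, with its front edge now over the wall and no blue strip showing. Both aluminium adapters stand on the tray bed, at crop (508,205) and (640,198).

```bash
python3 -c "
from rig import finish_job; print(finish_job())"
```

```text
the job is handed in; nothing more can be done
None
```

I handed the job in at about 55 s of the 210 s limit: the three steel adapters are in the stock box cells with the cover slid fully shut, and the two aluminium ones stand upright on the tray bed.

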